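# Reload the desk tape dispenser from the crowded hook

## Task

Get the tape dispenser on the desk going again: take the empty cardboard core out of its cradle and whatever is lying in the path of its feed slide, and put all of that in the wooden tray. The roll it needs is the wide one at the very back of the full hook: hang the narrow rolls in front of it on the spare hook, without letting any of them fall, then stand the wide roll in the cradle. When all that is done push the feed slide all the way towards the cradle and let it spring back, leaving the other things on the desk alone.

Things in the scene. Friction and masses are not known exactly. Their poses are not given: they have to be found in the camera images.
- full_stand: dark wood hook stand, fixed. Origin on the desk under the front face of its post (22 x 24 mm, 143 mm high); base 130 x 70 x 12 mm. One level steel prong, 8 mm thick, axis 130 mm high, runs 160 mm from the post along own -x (towards the robot); its end turns up, topping out 14 mm above the axis, 167 mm from the post. The narrow rolls and, rearmost, the wide one hang on it.
- full_stand_root (a point): point on the prong's axis where it leaves the post of the full stand (prong along this frame's -x), 130 mm high
- spare_stand: second stand, identical to the full one, its prong empty
- spare_stand_root (a point): point on the prong's axis where it leaves the post of the spare stand (prong along this frame's -x), 130 mm high
- wide_roll: roll of paper tape: ring 58 mm outside diameter, 38 mm hole, 36 mm wide. Origin at the centre of the ring, own x axis along the ring's axis. It hangs on a prong through its hole, ring axis along the prong, centre 15 mm below the prong's axis. The one to load; hangs rearmost on the full stand, its centre about 28 mm from the post. 0.06 to 0.13 kg.
- roll_1: roll of paper tape: ring 58 mm outside diameter, 38 mm hole, 24 mm wide. Origin at the centre of the ring, own x axis along the ring's axis. It hangs on a prong through its hole, ring axis along the prong, centre 15 mm below the prong's axis. A narrow front roll, about 60 g; on the full stand at first, about 8 mm or more of gap to its neighbours. May be absent.
- roll_2: roll of paper tape: ring 58 mm outside diameter, 38 mm hole, 24 mm wide. Origin at the centre of the ring, own x axis along the ring's axis. It hangs on a prong through its hole, ring axis along the prong, centre 15 mm below the prong's axis. A narrow front roll, about 60 g; on the full stand at first, about 8 mm or more of gap to its neighbours. May be absent.
- roll_3: roll of paper tape: ring 58 mm outside diameter, 38 mm hole, 24 mm wide. Origin at the centre of the ring, own x axis along the ring's axis. It hangs on a prong through its hole, ring axis along the prong, centre 15 mm below the prong's axis. A narrow front roll, about 60 g; on the full stand at first, about 8 mm or more of gap to its neighbours. May be absent.
- dispenser: grey tape dispenser, fixed to the desk. Origin under the centre of its base plate, 90 (own x) x 250 (own y) x 8 mm. Cradle for the roll near its +y end, sprung feed slide near its -y end; between them the slide's path, closed by a low steel stop bar (60 x 10 mm, top 26 mm above the desk) at y = 4 to 14 mm.
- cradle (a point): centre of the cradle's floor, 8 mm above the desk, 80 mm along the dispenser's +y; axes as the dispenser. Two cheeks (inner faces x = +-24 mm, 44 mm long in y, 44 mm high) and two ridges across (6 mm high, y = +-19 to +-25 mm). The roll stands here on its rim, axis along the dispenser's x, between cheeks and ridges, centre 29 mm above the floor.
- feed_slide (a joint): position of the black feed slide: 0 at rest, 0.070 m fully pushed along the dispenser's +y; a spring returns it (about 2 N at rest, 7 N at full stroke). Anything lying in its path keeps it from its full stroke.
- slide_top (a point): middle of the top edge of the feed slide's upright paddle (44 mm wide in x, 10 mm thick in y, top 58 mm above the desk); the paddle moves with the slide, push its -y face towards +y
- empty_core: empty cardboard core standing in the cradle at first: ring 44 mm outside diameter, 37 mm hole, 36 mm wide; origin at its centre, own x along its axis, 15 g
- eraser: white eraser block, 24 (x) x 30 (y) x 22 mm (z), origin at its centre; lies in the slide's path at first, long side along it. May be absent.
- sharpener: metal pencil sharpener block, 26 (x) x 30 (y) x 24 mm (z), origin at its centre; lies in the slide's path at first, long side along it. May be absent.
- tray: open wooden tray, fixed, 95 (x) x 200 (y) x 35 mm, walls and floor 4 mm; origin under its centre
- ink_jar: bystander: small jar, 42 mm across, 58 mm high, origin under its centre
- pawn: bystander: wooden chess pawn, 32 mm across, 53 mm high, origin under its centre
- glue: bystander: white glue bottle, 40 mm across, 110 mm high, origin under its centre
- mug: bystander: blue mug, 80 mm across, 90 mm high, handle at its +y, origin under its centre
- puzzle: bystander: grey puzzle cube, 50 mm, origin under its centre
- brush: bystander: paint brush lying on the desk, origin on its underside, along its own x
Things that resemble listed ones, but are neither listed nor needed, are in the scene too. Leave any black look-alike of the roll_3 alone. Leave any turquoise look-alike of the empty_core alone.

How it is judged:
On the way, in this order (a step that is already met when the one before it is completed fails the run):
1. core and clutter are in the tray, the narrow rolls hang on the spare hook and the wide roll stands in the cradle (in any order) (x of roll_1 in the frame of spare_stand_root between -0.158 and -0.005 m and y of roll_1 in the frame of spare_stand_root between -0.013 and 0.013 m and z of roll_1 in the frame of spare_stand_root between -0.021 and -0.006 m and linear speed of each of roll_1, roll_2, roll_3, wide_roll, empty_core, eraser, sharpener below 0.03 m/s and x of roll_2 in the frame of spare_stand_root between -0.158 and -0.005 m and y of roll_2 in the frame of spare_stand_root between -0.013 and 0.013 m and z of roll_2 in the frame of spare_stand_root between -0.021 and -0.006 m and x of roll_3 in the frame of spare_stand_root between -0.158 and -0.005 m and y of roll_3 in the frame of spare_stand_root between -0.013 and 0.013 m and z of roll_3 in the frame of spare_stand_root between -0.021 and -0.006 m and x of wide_roll in the frame of cradle between -0.01 and 0.01 m and y of wide_roll in the frame of cradle between -0.008 and 0.008 m and z of wide_roll in the frame of cradle between 0.022 and 0.035 m and angle between the x axis of wide_roll and the x axis of dispenser, either way round below 0.25 rad and x of empty_core in the frame of tray between -0.045 and 0.045 m and y of empty_core in the frame of tray between -0.098 and 0.098 m and z of empty_core in the frame of tray between 0 and 0.055 m and x of eraser in the frame of tray between -0.045 and 0.045 m and y of eraser in the frame of tray between -0.098 and 0.098 m and z of eraser in the frame of tray between 0 and 0.055 m and x of sharpener in the frame of tray between -0.045 and 0.045 m and y of sharpener in the frame of tray between -0.098 and 0.098 m and z of sharpener in the frame of tray between 0 and 0.055 m), for 0.2 s.
2. then the feed slide is pushed fully home (value of joint feed_slide above 0.065 m), for 0.1 s.
At the end, for the whole second after the job is handed in: Narrow rolls hang still on the spare prong; wide roll stands in the cradle (centre within 10 mm across, 8 mm along, axis within 0.25 rad of the dispenser's x); core, eraser and sharpener lie in the tray; slide, after a push past 65 mm, is back within 6 mm of rest (all of step 1 and value of joint feed_slide below 0.006 m); the robot touches nothing.
It fails at once if a narrow roll falls off the hooks towards the desk (height (world z) of any of roll_1, roll_2, roll_3 below 0.06 m).
It fails at once if a bystander is moved more than 30 mm (distance of any of ink_jar, pawn, glue, mug, puzzle, brush from where it was at the start of the episode above 0.03 m).
Of roll_1, roll_2, roll_3 only 2 to 3 are there at a start; the rules pass over those that are not, and their reading is None.
Of eraser, sharpener only 1 to 2 are there at a start; the rules pass over those that are not, and their reading is None.
At some moment in a run one of eraser, sharpener may be knocked a few centimetres aside while the robot is not near it.
It also fails if it takes over 210 s, if anything falls off the work surface, if the arm or the gripper's body presses on something with over 40 N, if the wrist force passes 120 N, or if a joint passes its speed limit or range.

## Robot

A 6-joint arm with a two-finger parallel gripper is mounted at the origin on the work surface. World frame = base frame: x ahead of the robot, y to its left, z up, the work surface at z = 0. Lengths are in m, angles in rad, forces in N, time in s.
With the tool pointing down it reaches from about 0.375 to 0.9 m from the base axis. Payload 3.1 kg.
Tool frame: the origin (TCP) lies between the finger pads; the fingertips stand 8 mm ahead of it and the grasp point (between the pads) lies 11 mm behind it; z points along the fingers, y is the line along which they close (so a half turn about z gives the same grasp; the last joint's range is limited). The gripper opens to 85 mm and grips with 20 to 120 N. Pads are 22 mm wide; open, the fingers measure 114 mm over their backs; the gripper's body (76 mm by 85 mm) begins 54 mm behind the grasp point. The pads swing forward as they close: fully open they stand 13 mm farther back than shut.
Start: joints at [-0.178, 0.527, 1.433, -0, 1.181, -0.178], TCP at [0.625, 0, 0.203] pointing down, gripper open.
Joint ranges: [-3.08, 3.08], [-0.75, 2.2], [0.22, 2.44], [-1.43, 4.57], [0, 2.65], [-2.85, 2.85]. Speed limits (rad/s): [2.79, 2.79, 3.14, 3.14, 3.14, 3.14].

## Interface

Orientations are given as a unit quaternion [x, y, z, w].
In Python, from station import readout, cams, sign_off gives the robot as it stands.
- The arm moves only by the tool send_rows, never from a script. Its argument "commands" is text: rows parted by semicolons, each of 5 numbers parted by spaces: the finger opening in mm, from 0 to 85.4, then the shift along the tool's x, y, z each as a share of 0.02 m, from -1 to 1, then the turn about the tool's z as a share of 4 degrees, from -1 to 1. In form: grip dx dy dz spin; .... A call has 1 to 20 rows; each row shifts and turns the commanded pose from where the row before left it, along the tool's axes as they then stand; what a row does not reach is not made up. A row lasts 1/12 s, in which the tool goes at most 41.7 mm and 7.16 degrees, less where a joint would pass 70% of its speed; a pose out of reach is approached as far as the arm can. A call with a number of a shift or a turn outside -1 to 1 is refused whole. A call with a gripper value outside its range is refused whole. The fingers move at their own pace and stop on an object; "grip_force" is the grip in N (left out, the last holds). Time passes only in rows, so rows that do not move let the fingers close. It gives the time, the measured TCP pose, the force, the opening and the grip force at its end, in the units of the state.
- readout.sense(): the state, without advancing time (a new reading comes with each control period).
- cams.snapshot(name): name is "scene" or "side" or "wrist"; returns a dict with "pixels" (420x560x3 uint8, red, green, blue), "intrinsics" (3x3 intrinsics, pixels), "eye" and "rotation" of the camera in the world. Camera axes: x right, y down, z forward; pixel columns grow to the right and rows downward; lengths in m; the calibration is good to about 2 mm. A picture is of the moment at which its call begins. There is no depth.
- sign_off(): hands the job in; it is judged then, once.
The state is a dict: "t": time; "q": joint angles; "qd": joint speeds; "tau": joint torques, N m; "tcp_pos": TCP position; "tool_rot": TCP orientation; "force": force on the tool from outside, world axes, zero at the start; "ft_torque": the same for the moment, N m; "finger_gap": opening from 0.0 (shut) to 1.0 (fully open); "gripper_force": force on a finger pad.
Only numpy, scipy, OpenCV 4.12 (cv2) and the standard library are available. Lean on these libraries where they do the work, as an engineer would, in place of code of your own. Each camera call takes 0.05 s, during which the arm holds its last target. There are 200 camera calls.

## Working session

There is one attempt and no reset: what is moved stays moved. The work goes in short steps, Python scripts to look and compute and a tool call to move; the robot and the scene stay as the last step left them, time stands still between calls to the robot, and variables do not carry over. Pictures are saved under pics/ and viewed, at most 14 in all, crops included, and the job is handed in when it is done.

Besides the shell and the picture viewer there is one more tool, called after ">>>" as name(argument=value, ...) on one line, values as JSON. send_rows: Moves the arm, as the interface text tells. Its arguments: {"type":"object","properties":{"commands":{"type":"string"},"grip_force":{"type":"number"}},"required":["commands"]}

```bash
ls; mkdir -p pics; cat > h.py <<'E'
import numpy as np, cv2, json
from station import readout, cams, sign_off
def snap(name,fn=None):
    s=cams.snapshot(name)
    np.savez('last_%s.npz'%name,**{k:np.array(v) for k,v in s.items()})
    if fn: cv2.imwrite('pics/'+fn,np.array(s['pixels'])[:,:,::-1])
    return s
def load(name):
    return dict(np.load('last_%s.npz'%name))
def ray(s,u,v):
    K=np.array(s['intrinsics']);R=np.array(s['rotation'])
    d=R@np.linalg.inv(K)@np.array([u,v,1.]); return np.array(s['eye']),d/np.linalg.norm(d)
def plane(s,u,v,z):
    e,d=ray(s,u,v); return e+d*(z-e[2])/d[2]
def tri(s1,p1,s2,p2):
    a,d=ray(s1,*p1);b,f=ray(s2,*p2)
    t=np.linalg.lstsq(np.stack([d,-f],1),b-a,rcond=None)[0]
    P,Q=a+d*t[0],b+f*t[1]; return (P+Q)/2,np.linalg.norm(P-Q)
def proj(s,P):
    c=np.array(s['intrinsics'])@np.array(s['rotation']).T@(np.array(P)-np.array(s['eye'])); return c[:2]/c[2]
E
python3 - <<'E'
from h import *
for n in ['scene','side','wrist']:
    s=snap(n)
    print(n,np.round(s['eye'],3).tolist(),np.round(s['rotation'],3).tolist(),np.round(s['intrinsics'],1).tolist())
    p=np.array(s['pixels'])[:,:,::-1]; cv2.imwrite('pics/%s0.png'%n,cv2.resize(p,(800,600),interpolation=cv2.INTER_CUBIC))
print(readout.sense())
E
```

```text
pics
scene [1.087, 0.244, 1.002] [0.477, 0.83, -0.251, -0.141] [[434.1, 0.0, 272.4], [0.0, 434.1, 211.6], [0.0, 0.0, 1.0]]
side [0.421, -0.79, 0.82] [0.912, -0.104, 0.038, -0.396] [[400.5, 0.0, 290.1], [0.0, 400.5, 213.3], [0.0, 0.0, 1.0]]
wrist [0.626, 0.086, 0.374] [0.986, -0.0, -0.001, 0.164] [[340.8, 0.0, 282.4], [0.0, 340.8, 211.6], [0.0, 0.0, 1.0]]
{'t': 0.15, 'q': array([-1.78527149e-01,  5.28261321e-01,  1.43359654e+00, -1.83013907e-05,
        1.18141705e+00, -1.78518305e-01]), 'qd': array([-0.00029822, -0.00349834, -0.00357241,  0.00165299, -0.00092954,
       -0.0018309 ]), 'tau': array([ 1.17890530e-03, -4.42742836e+01, -1.78276026e+01, -2.15643640e-04,
        5.61750654e-03, -9.84718270e-06]), 'tcp_pos': array([6.24405974e-01, 1.14096719e-04, 2.02356765e-01]), 'tool_rot': array([ 7.07107196e-01,  7.07105866e-01, -4.86650113e-04, -6.86104954e-04]), 'force': array([ 0.16467473, -0.30660065,  0.28620847]), 'ft_torque': array([-0.00386545,  0.01485872, -0.02730704]), 'gripper_force': 0.0, 'finger_gap': 0.9989381252715798}
```

```bash
sed -i "s/^def snap/from scipy.spatial.transform import Rotation as Ro\ndef snap/; s/    np.savez/    s=dict(s); s['rotation']=Ro.from_quat(s['rotation']).as_matrix()\n    np.savez/" h.py; python3 - <<'E'
from h import *
for n in ['scene','side','wrist']:
    s=snap(n); print(n, np.round(s['rotation'][:,2],3), proj(s,[0.6244,0,0.2]))
E
```

```text
scene [-0.474 -0.282 -0.834] [284.81452133 214.61747449]
side [ 0.152  0.714 -0.683] [302.98927451 172.04885157]
wrist [-0.001 -0.324 -0.946] [280.53142076 255.14430613]
```

View pics/scene0.png

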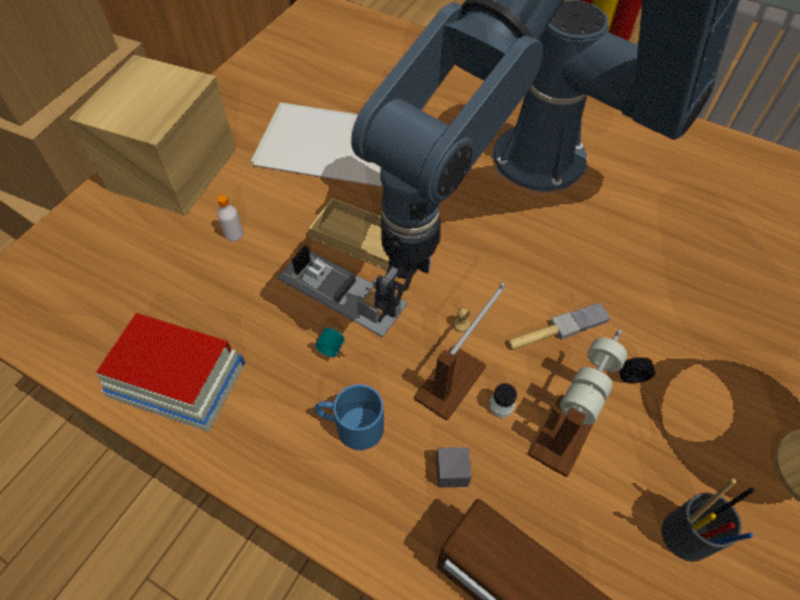

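View pics/side0.png

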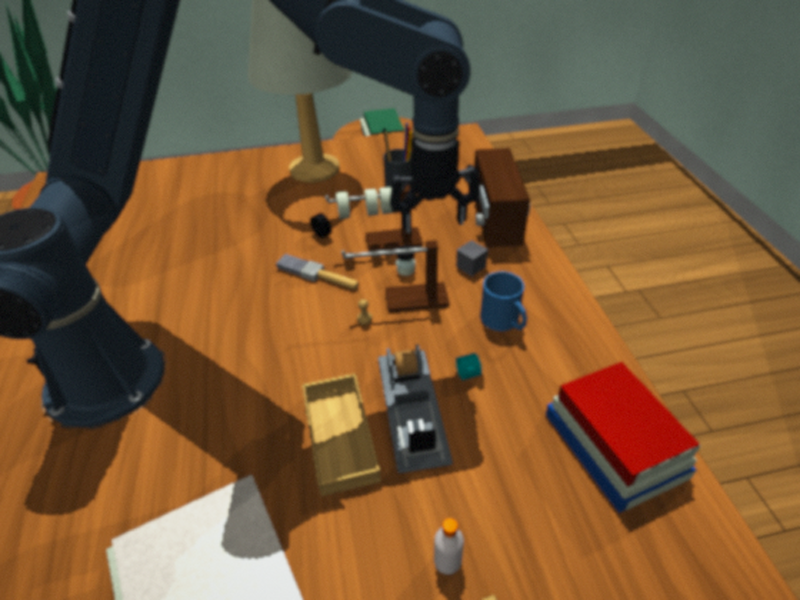

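```bash
python3 - <<'E'
from h import *
a=load('scene');b=load('side')
for n,p,q,z in [('spare tip',(502,287),(347,258),.14),('spare posttop',(450,355),(432,243),.143),('full tip',(618,335),(330,200),.14),('front roll',(607,355),(343,205),.115),('core',(368,305),(407,362),.03),('slide',(301,258),(422,436),.05),('tray corner',(318,203),(380,480),.035),('glue',(230,235),(449,565),0),('pawn',(462,325),(365,325),0),('jar',(503,402),(405,270),.03),('tray2',(350,232),(340,432),.035)]:
    p=np.array(p)*.7;q=np.array(q)*.7
    P,e=tri(a,p,b,q); print(n,P.round(3),round(e,3),plane(a,*p,z).round(3),plane(b,*q,z).round(3))
E
```

```text
spare tip [0.472 0.098 0.129] 0.011 [0.475 0.102 0.14 ] [0.475 0.078 0.14 ]
spare posttop [0.641 0.084 0.144] 0.008 [0.637 0.086 0.143] [0.644 0.082 0.143]
full tip [0.465 0.301 0.133] 0.005 [0.467 0.302 0.14 ] [0.467 0.287 0.14 ]
front roll [0.494 0.3   0.115] 0.0 [0.494 0.3   0.115] [0.494 0.3   0.115]
core [ 0.554 -0.114  0.03 ] 0.011 [ 0.56  -0.116  0.03 ] [ 0.55  -0.111  0.03 ]
slide [ 0.539 -0.281  0.044] 0.001 [ 0.543 -0.278  0.05 ] [ 0.537 -0.285  0.05 ]
tray corner [ 0.439 -0.333  0.058] 0.05 [ 0.397 -0.338  0.035] [ 0.46  -0.337  0.035]
glue [ 0.535 -0.469 -0.003] 0.005 [ 0.539 -0.468  0.   ] [ 0.533 -0.469  0.   ]
pawn [ 0.491  0.046 -0.011] 0.008 [0.493 0.05  0.   ] [0.493 0.031 0.   ]
jar [0.604 0.181 0.004] 0.007 [0.613 0.184 0.03 ] [0.601 0.147 0.03 ]
tray2 [ 0.418 -0.238  0.029] 0.016 [ 0.43  -0.238  0.035] [ 0.411 -0.237  0.035]
```

View pics/wrist0.png

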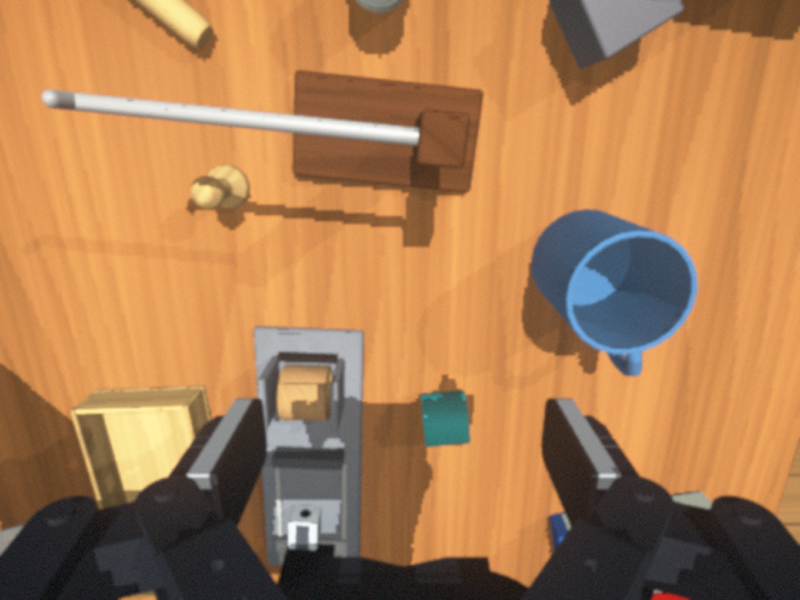

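>>> send_rows(commands="85 -0.7 -0.4 -1 0;85 -0.7 -0.4 -1 0;85 -0.7 -0.4 -1 0;85 -0.7 -0.4 -1 0;85 -0.7 -0.4 -1 0;85 -0.7 -0.4 -1 0;85 -0.7 -0.4 -1 0;85 -0.7 -0.4 -1 0;85 -0.7 -0.4 0 0;85 -0.7 -0.4 0 0;85 0 0 0 0;85 0 0 0 0")

```text
t: 1.3
tcp_pos: [0.5447, -0.1403, 0.3631]
tool_rot: [0.708, 0.707, 0.0, -0.0]
force: [0.1, 0.2, 0.3]
finger_gap: 0.997
gripper_force: 0.0
```

```bash
python3 - <<'E'
from h import *
print(readout.sense()['tcp_pos'])
s=snap('wrist')
p=np.array(s['pixels'])[:,:,::-1]; cv2.imwrite('pics/wrist1.png',cv2.resize(p,(800,600),interpolation=cv2.INTER_CUBIC))
E
```

```text
[ 0.5446888  -0.14025987  0.36312958]
```

View pics/wrist1.png

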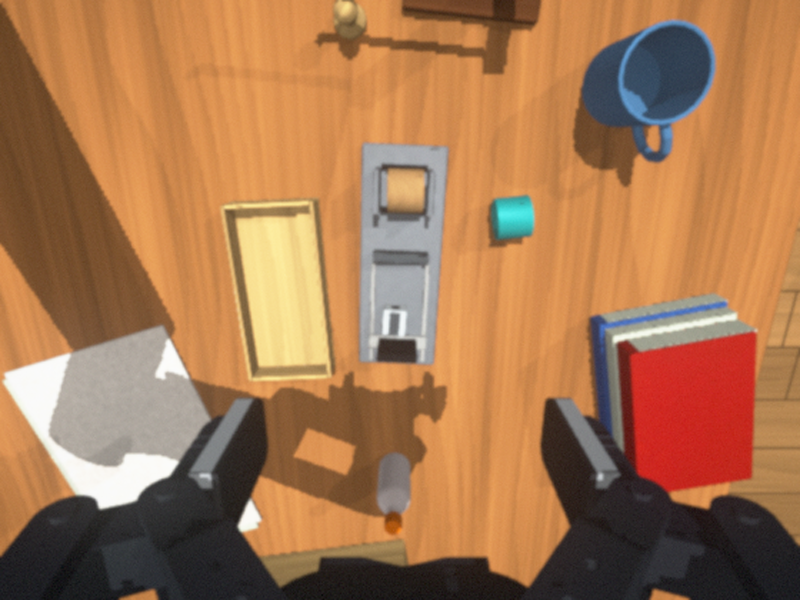

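```bash
python3 - <<'E'
from h import *
s=load('wrist'); f=.7
for n,u,v,z in [('TL',363,144,.008),('TR',447,147,.008),('BL',361,361,.008),('BR',434,363,.008),('t1',222,205,.035),('t2',317,200,.035),('t3',331,376,.035),('t4',249,380,.035),('core',406,190,.04),('block',395,322,.03),('paddletop',397,345,.058),('glue',393,522,.1)]:
    print(n,plane(s,u*f,v*f,z).round(4))
p=s['pixels'][:,:,::-1][90:265,235:330]; cv2.imwrite('pics/crop1.png',cv2.resize(p,None,fx=3.4,fy=3.4,interpolation=cv2.INTER_CUBIC))
E
```

```text
TL [ 0.5041 -0.0627  0.008 ]
TR [ 0.5906 -0.0658  0.008 ]
BL [ 0.4945 -0.3088  0.008 ]
BR [ 0.5816 -0.3116  0.008 ]
t1 [ 0.3613 -0.1208  0.035 ]
t2 [ 0.4581 -0.1161  0.035 ]
t3 [ 0.4622 -0.3146  0.035 ]
t4 [ 0.3679 -0.3195  0.035 ]
core [ 0.5481 -0.1059  0.04  ]
block [ 0.5358 -0.2505  0.03  ]
paddletop [ 0.5383 -0.2659  0.058 ]
glue [ 0.5331 -0.4625  0.1   ]
```

View pics/crop1.png

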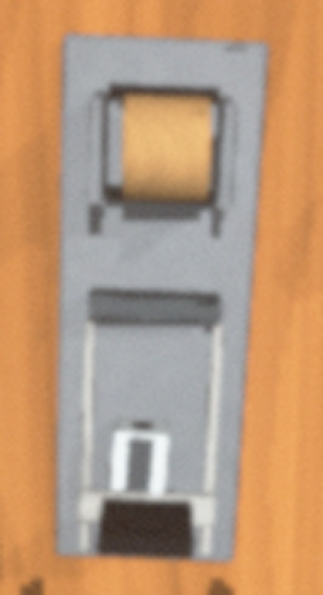

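>>> send_rows(commands="60 -0.6 -0.05 1 0.53;60 -0.6 -0.05 1 0;60 -0.6 -0.05 1 0;60 -0.6 -0.05 1 0;60 -0.6 -0.05 1 0;60 -0.6 -0.05 1 0;60 -0.6 -0.05 1 0;60 -0.6 -0.05 1 0;60 -0.5 0 1 0;60 0 0 1 0;60 0 0 1 0;60 0 0 1 0;60 0 0 0 0;60 0 0 0 0")

```text
t: 2.52
tcp_pos: [0.5332, -0.2444, 0.1219]
tool_rot: [0.72, 0.694, -0.0, -0.002]
force: [0.1, 0.6, 0.5]
finger_gap: 0.701
gripper_force: 0.0
```

```bash
python3 - <<'E'
from h import *
print(readout.sense()['tcp_pos'])
s=snap('wrist')
p=np.array(s['pixels'])[:,:,::-1]; cv2.imwrite('pics/wrist2.png',cv2.resize(p,(800,600),interpolation=cv2.INTER_CUBIC))
E
```

```text
[ 0.53323355 -0.24438081  0.12193238]
```

View pics/wrist2.png

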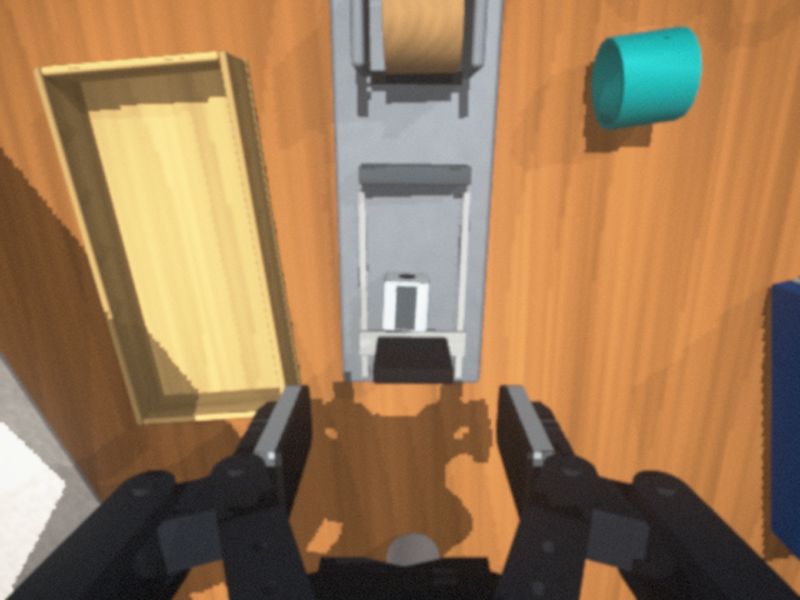

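```bash
python3 - <<'E'
from h import *
s=load('wrist'); f=.7
R=Ro.from_quat(readout.sense()['tool_rot']).as_matrix();t=readout.sense()['tcp_pos']
for n,u,v,z in [('bTL',386,280,.032),('bTR',428,280,.032),('bBL',383,331,.032),('bBR',428,331,.032),('padTL',378,338,.058),('padTR',447,338,.058),('padBL',376,380,.03),('barL',360,165,.026),('barR',470,165,.026),('tipL',0,0,0)]:
    P=plane(s,u*f,v*f,z); print(n,P.round(4),(R.T@(P-t)/.02).round(2))
E
```

```text
bTL [ 0.5244 -0.2347  0.032 ] [ 0.5  -0.51  4.56]
bTR [ 0.5478 -0.2355  0.032 ] [0.5  0.67 4.56]
bBL [ 0.5212 -0.2653  0.032 ] [-1.03 -0.61  4.56]
bBR [ 0.5472 -0.2663  0.032 ] [-1.03  0.69  4.56]
padTL [ 0.52   -0.2586  0.058 ] [-0.7  -0.68  3.26]
padTR [ 0.5561 -0.2599  0.058 ] [-0.7   1.12  3.26]
padBL [ 0.5152 -0.2979  0.03  ] [-2.67 -0.85  4.66]
barL [ 0.5134 -0.1726  0.026 ] [ 3.59 -1.17  4.86]
barR [ 0.5716 -0.1748  0.026 ] [3.58 1.74 4.86]
tipL [ 0.3269 -0.0833  0.    ] [  7.71 -10.65   6.16]
```

>>> send_rows(commands="55 -0.1 0.06 1 0;55 0 0 1 0;55 0 0 1 0;55 0 0 1 0;55 0 0 1 0;55 0 0 0 0;10 0 0 0 0;10 0 0 0 0;10 0 0 0 0;10 0 0 0 0;10 0 0 0 0;10 0 0 0 0", grip_force=40)

```text
t: 3.57
tcp_pos: [0.535, -0.2479, 0.0239]
tool_rot: [0.72, 0.694, 0.0, 0.001]
force: [-0.4, -0.5, 0.7]
finger_gap: 0.113
gripper_force: 0.0
```

```bash
python3 - <<'E'
from h import *
print(readout.sense()['tcp_pos'])
s=snap('wrist');s2=snap('side')
p=np.array(s['pixels'])[:,:,::-1]; q=np.array(s2['pixels'])[:,:,::-1][180:360,180:380]
cv2.imwrite('pics/m3.png',np.hstack([cv2.resize(p,(400,300)),cv2.resize(q,(333,300),interpolation=cv2.INTER_CUBIC)]))
E
```

```text
[ 0.53501484 -0.24792115  0.02391648]
```

View pics/m3.png

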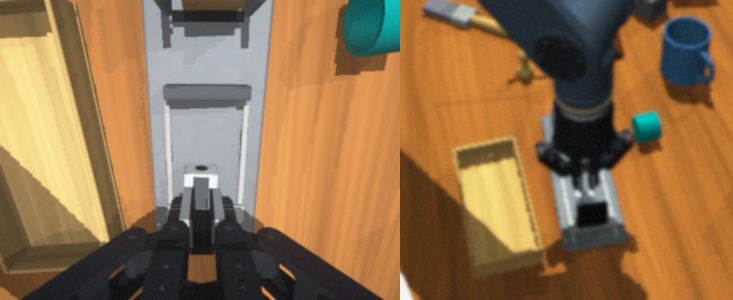

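```bash
python3 - <<'E'
from h import *
s=load('wrist');t=np.array([.535,-.248,.0239])
for z in (.032,.03): print([plane(s,u*1.4,v*1.4,z).round(4) for u,v in((186,165),(217,165),(184,187),(219,187))])
for d in ([0,0,0],[0,0,-.008],[0,.011,-.008],[0,0,.011],[.005,0,-.008]): print(d,proj(s,t+d)/1.4)
p=s['pixels'][:,:,::-1][190:370,200:370]; cv2.imwrite('pics/crop4.png',cv2.resize(p,None,fx=3.3,fy=3.3,interpolation=cv2.INTER_CUBIC))
E
```

```text
[array([ 0.5251, -0.2286,  0.032 ]), array([ 0.5476, -0.2294,  0.032 ]), array([ 0.5226, -0.2462,  0.032 ]), array([ 0.5487, -0.2472,  0.032 ])]
[array([ 0.525 , -0.2294,  0.03  ]), array([ 0.5477, -0.2302,  0.03  ]), array([ 0.5224, -0.2472,  0.03  ]), array([ 0.5489, -0.2482,  0.03  ])]
[0, 0, 0] [200.7035658  183.69693926]
[0, 0, -0.008] [200.7327071  179.24801529]
[0, 0.011, -0.008] [200.19287232 166.71944893]
[0, 0, 0.011] [200.65948663 190.42639014]
[0.005, 0, -0.008] [206.8908441  179.03376745]
```

View pics/crop4.png

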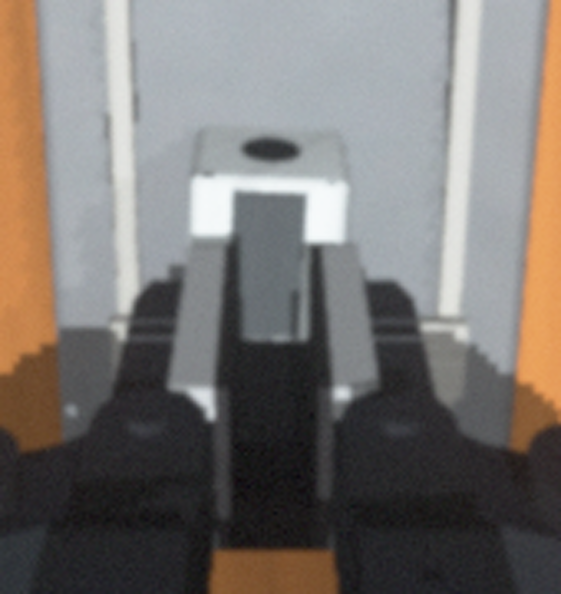

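```bash
python3 - <<'E'
from h import *
s=load('side');t=np.array([.535,-.248,.0239])
for d in ([0,0,-.008],[0,0,.01],[0,0,.03],[0,0,.05]): print(d,proj(s,t+d))
w=load('wrist')
for d in ([.005,.011,-.008],[.005,.011,.01],[.005,.011,.03],[.005,.011,.05],[.005,.017,.046]): print(d,(proj(w,t+d)-[200,190])*3.3)
print(t-w['eye'])
p=s['pixels'][:,:,::-1][255:335,250:330]; cv2.imwrite('pics/crop5.png',cv2.resize(p,None,fx=7,fy=7,interpolation=cv2.INTER_CUBIC))
E
```

```text
[0, 0, -0.008] [291.03521617 300.81553381]
[0, 0, 0.01] [290.95362231 296.37095483]
[0, 0, 0.03] [290.86042587 291.29436048]
[0, 0, 0.05] [290.76444361 286.06601652]
[0.005, 0.011, -0.008] [293.86467264 142.21900283]
[0.005, 0.011, 0.01] [296.08782956 186.21689221]
[0.005, 0.011, 0.03] [299.11999356 246.22561885]
[0.005, 0.011, 0.05] [302.97709284 322.56041356]
[0.005, 0.017, 0.046] [300.73116263 263.65522454]
[-0.00386276 -0.08565378 -0.17142456]
```

View pics/crop5.png

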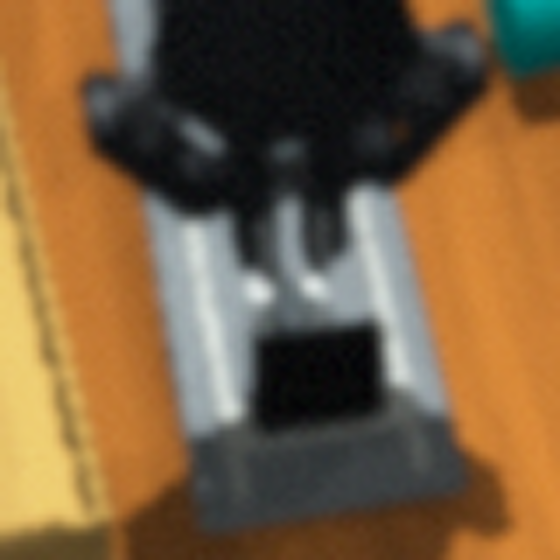

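>>> send_rows(commands="50 0 0 0 0;50 0 0 0 0;50 0 0 0 0;50 0 0 0.2 0;50 0 0 0.2 0;50 0 0 0 0;50 0 0 0 0;10 0 0 0 0;10 0 0 0 0;10 0 0 0 0;10 0 0 0 0;10 0 0 0 0;10 0 0 0 0")

```text
t: 4.75
tcp_pos: [0.5347, -0.2477, 0.0152]
tool_rot: [0.72, 0.694, 0.0, 0.0]
force: [-0.1, -0.5, 0.2]
finger_gap: 0.114
gripper_force: 0.0
```

>>> send_rows(commands="50 0 0 0 0;50 0 0 0 0;50 0 0 0 0;50 0 0 0.2 0;50 0 0 0.2 0;50 0 0 0 0;50 0 0 0 0;10 0 0 0 0;10 0 0 0 0;10 0 0 0 0;10 0 0 0 0;10 0 0 0 0;10 0 0 0 0")

```text
t: 5.83
tcp_pos: [0.5347, -0.2477, 0.0072]
tool_rot: [0.72, 0.694, 0.0, 0.0]
force: [0.2, -0.6, -0.4]
finger_gap: 0.12
gripper_force: 0.0
```

```bash
python3 - <<'E'
from h import *
s=snap('wrist')
print(readout.sense())
p=s['pixels'][:,:,::-1][150:390,150:430]; cv2.imwrite('pics/crop6.png',cv2.resize(p,None,fx=2.5,fy=2.5,interpolation=cv2.INTER_CUBIC))
E
```

```text
{'t': 5.8833, 'q': array([-6.23373265e-01,  7.58526220e-01,  1.65844756e+00, -1.67062774e-05,
        7.24504547e-01, -5.86337307e-01]), 'qd': array([ 0.00097736, -0.00033068,  0.00161101, -0.00068268, -0.00011808,
       -0.00059722]), 'tau': array([-5.45624571e-04, -4.57970345e+01, -9.74139959e+00, -2.62406174e-04,
        2.29632033e-04,  9.36757317e-06]), 'tcp_pos': array([ 0.53465185, -0.24771249,  0.00718272]), 'tool_rot': array([7.20074645e-01, 6.93896608e-01, 4.81788953e-06, 5.72281893e-05]), 'force': array([ 0.78071316, -0.75314533,  0.175696  ]), 'ft_torque': array([0.00728694, 0.01377337, 0.0571639 ]), 'gripper_force': 0.0, 'finger_gap': 0.11947427423719686}
```

View pics/crop6.png

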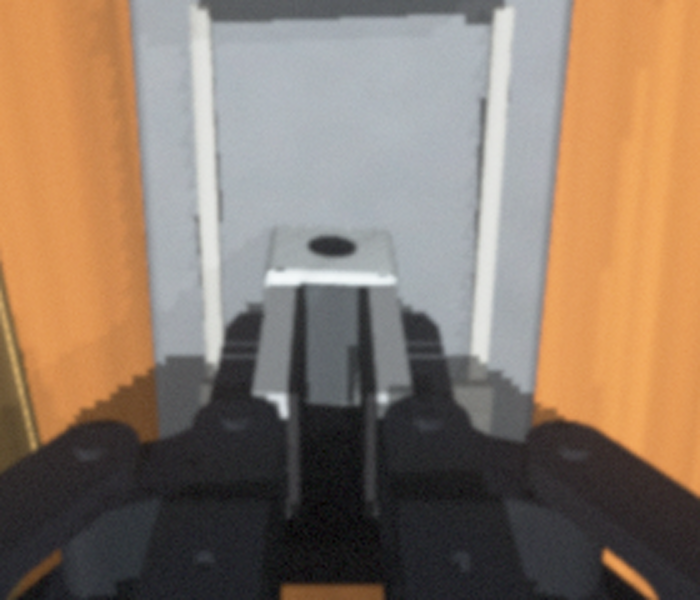

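>>> send_rows(commands="50 0 0 0 0;50 0 0 0 0;50 0 0 0 0;50 0 0 0.3 0;50 0 0 0.3 0;50 0 0 0 0;50 0 0 0 0;10 0 0 0 0;10 0 0 0 0;10 0 0 0 0;10 0 0 0 0;10 0 0 0 0;10 0 0 0 0")

```text
t: 6.97
tcp_pos: [0.5349, -0.2478, -0.0047]
tool_rot: [0.72, 0.694, 0.0, 0.0]
force: [-0.0, -0.6, 1.1]
finger_gap: 0.287
gripper_force: 39.2
```

>>> send_rows(commands="10 0 0 -0.5 0;10 0 0 -1 0;10 0 0 -1 0;10 -0.2 -0.9 0 0;10 -0.2 -0.9 0 0;10 -0.2 -0.9 0 0;10 -0.2 -0.9 0 0;10 -0.2 -0.9 0 0;10 -0.2 -0.9 0 0;10 -0.1 -0.7 0 0;10 0 0 0.5 0;10 0 0 1 0;10 0 0 0.8 0;10 0 0 0 0;40 0 0 0 0;40 0 0 0 0;40 0 0 0 0;40 0 0 -1 0;20 0 0 -1 0;1 0 0 -1 0")

```text
t: 8.63
tcp_pos: [0.4119, -0.2691, 0.0604]
tool_rot: [0.72, 0.694, 0.0, 0.0]
force: [0.5, -1.0, 0.0]
finger_gap: 0.193
gripper_force: 0.0
```

>>> send_rows(commands="1 0 0 -1 -1;1 0 0 -1 -1;1 0 0 -1 -1;1 0 0 -1 -1;1 0 0 0 -1;1 0 0 0 -1;1 0 0 0 -1;1 0 0 0 -1;1 0 0 0 -1;1 0 0 0 -1;1 0 0 0 -1;1 0 0 0 -1;1 0 0 0 -1;1 0 0 0 -1;1 0 0 0 -1;1 0 0 0 -1;1 0 0 0 -1;1 0 0 0 -1;1 0 0 0 -1;1 0 0 0 -1")

```text
t: 10.3
tcp_pos: [0.412, -0.2691, 0.1401]
tool_rot: [0.104, 0.995, -0.001, 0.001]
force: [-0.2, -0.5, 0.3]
finger_gap: 0.01
gripper_force: 0.0
```

>>> send_rows(commands="1 0 0 0 -1;1 0 0 0 -1;1 0 0 0 -0.5;1 -0.9 0.9 0 0;1 -0.9 0.9 0 0;1 -0.9 0.9 0 0;1 -0.9 0.9 0 0;1 -0.9 0.9 0 0;1 -0.9 0.9 0 0;1 -1 0.8 0 0;1 0 0 0 0;1 0 0 1 0;1 0 0 1 0;1 0 0 1 0;1 0 0 1 0;1 0 0 1 0;1 0 0 1 0;1 0 0 0 0;1 0 0 0 0")

```text
t: 11.88
tcp_pos: [0.5434, -0.1499, 0.019]
tool_rot: [0.019, 1.0, 0.0, -0.001]
force: [-0.1, -0.5, 0.8]
finger_gap: 0.011
gripper_force: 0.0
```

>>> send_rows(commands="1 0 0 0.2 0;1 0 0 0.2 0;1 0 0 0.2 0;1 0 0 0.2 0;1 0 0 0.2 0;1 0 0 0 0")

```text
t: 12.38
tcp_pos: [0.5438, -0.1497, -0.0015]
tool_rot: [0.018, 1.0, 0.0, -0.001]
force: [0.7, -0.0, 0.2]
finger_gap: 0.01
gripper_force: 0.0
```

>>> send_rows(commands="1 0 0 0.2 0;1 0 0 0.2 0;1 0 0 0 0")

```text
t: 12.63
tcp_pos: [0.5438, -0.1498, -0.0097]
tool_rot: [0.018, 1.0, 0.0, -0.001]
force: [-0.6, 0.4, -0.1]
finger_gap: 0.014
gripper_force: 0.0
```

>>> send_rows(commands="1 0 0 0.2 0;1 0 0 0 0")

```text
t: 12.8
tcp_pos: [0.5439, -0.1498, -0.0135]
tool_rot: [0.018, 1.0, 0.0, -0.0]
force: [0.0, -0.1, 0.5]
finger_gap: 0.01
gripper_force: 0.0
```

>>> send_rows(commands="1 0 0 0.2 0;1 0 0 0 0")

```text
t: 12.97
tcp_pos: [0.544, -0.1498, -0.0175]
tool_rot: [0.019, 1.0, 0.0, -0.0]
force: [-0.5, 0.5, 0.4]
finger_gap: 0.007
gripper_force: 0.0
```

>>> send_rows(commands="1 0 0 0.15 0;1 0 0 0 0")

```text
t: 13.13
tcp_pos: [0.5444, -0.1501, -0.0199]
tool_rot: [0.019, 1.0, -0.0, 0.0]
force: [0.4, -0.4, 0.1]
finger_gap: 0.012
gripper_force: 0.0
```

>>> send_rows(commands="1 0 0 0.15 0;1 0 0 0 0")

```text
t: 13.3
tcp_pos: [0.5445, -0.1501, -0.0202]
tool_rot: [0.018, 1.0, -0.0, 0.0]
force: [-3.7, 1.4, 20.8]
finger_gap: 0.013
gripper_force: 10.1
```

>>> send_rows(commands="1 0 0 0.15 0;1 0 0 0 0")

```text
t: 13.47
tcp_pos: [0.5445, -0.1501, -0.0203]
tool_rot: [0.018, 1.0, -0.001, 0.001]
force: [-8.0, 2.4, 40.6]
finger_gap: 0.012
gripper_force: 20.2
```

>>> send_rows(commands="1 0 0 -1 0;1 0 0 -1 0;70 0 0 -1 0;70 0 0 -1 0;70 0 0 -1 0;70 0 0.7 -1 0;70 0 0.7 0 0;70 0 0.8 0 0;70 0 0 0 0;70 0 0 0 0")

```text
t: 14.3
tcp_pos: [0.5452, -0.1049, 0.0935]
tool_rot: [0.017, 1.0, 0.0, -0.001]
force: [-1.0, 0.1, 0.7]
finger_gap: 0.819
gripper_force: 0.0
```

```bash
python3 - <<'E'
from h import *
s=snap('wrist'); st=readout.sense(); print(st['tcp_pos'],st['finger_gap'])
im=s['pixels'][:,:,::-1]; h=cv2.cvtColor(im,cv2.COLOR_BGR2HSV)
m=cv2.inRange(h,(8,70,100),(22,200,255))
R=Ro.from_quat(st['tool_rot']).as_matrix()
# predicted core top ring centre
print('pred core px',proj(s,[.547,-.1065,.052]), 'eye-tcp',s['eye']-st['tcp_pos'])
cv2.imwrite('pics/w7.png',cv2.resize(im,(700,525)))
E
```

```text
[ 0.54546355 -0.1056716   0.09340676] 0.8180777215640606
pred core px [277.32384282 228.03958976] eye-tcp [-0.08275232  0.00539657  0.1716198 ]
```

View pics/w7.png

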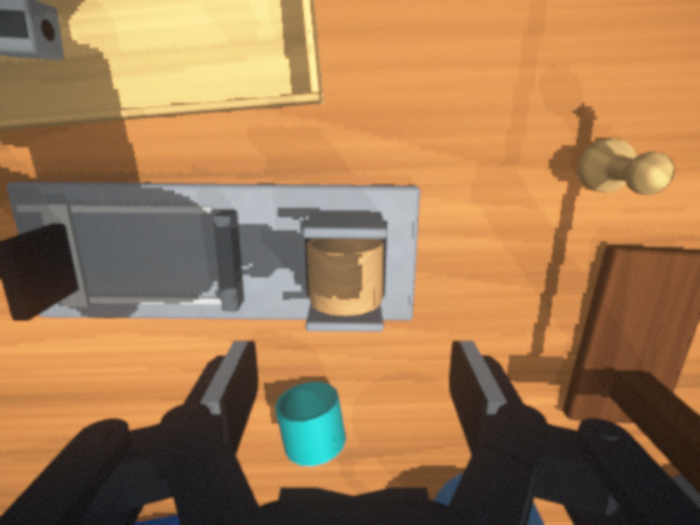

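>>> send_rows(commands="70 0 -0.1 1 0;70 0 0 1 0;70 0 0 1 0;70 0 0 1 0;70 0 0 0.7 0;70 0 0 0.7 0;70 0 0 0 0;30 0 0 0 0;30 0 0 0 0;30 0 0 0 0;30 0 0 0 0;30 0 0 0 0;30 0 0 0 0", grip_force=20)

```text
t: 15.43
tcp_pos: [0.5462, -0.1081, -0.0133]
tool_rot: [0.018, 1.0, -0.0, 0.001]
force: [-1.0, -1.1, 0.3]
finger_gap: 0.513
gripper_force: 20.4
```

>>> send_rows(commands="30 0 0 -1 0;30 0 0 -1 0;30 0 0 -1.0 0;30 0 0 -0.3 0;30 0.8 -0.5 0 0;30 0.8 -0.5 0 0;30 0.8 -0.5 0 0;30 0.8 -0.5 0 0;30 0.8 -0.5 0 0;30 0.8 -0.5 0 0;30 0.9 -0.5 0 0;30 0.9 -0.6 0 0;30 0 0 0 0;30 0 0 1 0;30 0 0 1 0;30 0 0 1 0;30 0 0 0 0;65 0 0 0 0;65 0 0 0 0;65 0 0 0 0")

```text
t: 17.1
tcp_pos: [0.4116, -0.1853, -0.007]
tool_rot: [0.018, 1.0, -0.001, 0.001]
force: [1.1, 0.3, -0.8]
finger_gap: 0.761
gripper_force: 0.0
```

>>> send_rows(commands="65 0 0 -1 0;65 0 0 -1 0;65 0 0 -1 0;65 0 0 -1 0;65 0 0 -1 0;65 0 0 -1 0;65 0 0 -1 0;65 0 0 -1 0;65 0 0 -1 0;65 0 1 -1 0;65 0 1 0 0;65 0 1 0 0;65 0 1 0 0;65 0 1 0 0;65 0 1 0 0;65 0 1 0 0;65 0 1 0 0;65 0 1 0 0;65 0 1 0 0;65 0 1 0 0")

```text
t: 18.77
tcp_pos: [0.4188, 0.0359, 0.1933]
tool_rot: [0.018, 1.0, -0.0, 0.001]
force: [0.9, 0.2, 0.2]
finger_gap: 0.761
gripper_force: 0.0
```

>>> send_rows(commands="65 0 1 -1 0;65 0 1 -1 0;65 0 1 -1 0;65 0 1 -1 0;65 0 1 -1 0;65 0 1 0 0;65 0 1 0 0;65 0 0.7 0 0;65 0 0 0 0;65 0 0 0 0")

```text
t: 19.6
tcp_pos: [0.4241, 0.189, 0.2929]
tool_rot: [0.017, 1.0, -0.0, 0.001]
force: [0.4, -0.0, 0.6]
finger_gap: 0.765
gripper_force: 0.0
```

```bash
python3 - <<'E'
from h import *
s=snap('wrist'); st=readout.sense(); print(st['tcp_pos'],s['eye'])
cv2.imwrite('pics/w8.png',cv2.resize(s['pixels'][:,:,::-1],(800,600),interpolation=cv2.INTER_CUBIC)); snap('scene'); snap('side')
E
```

```text
[0.42414262 0.18841117 0.2926433 ] [0.34112217 0.19374446 0.46421069]
```

View pics/w8.png

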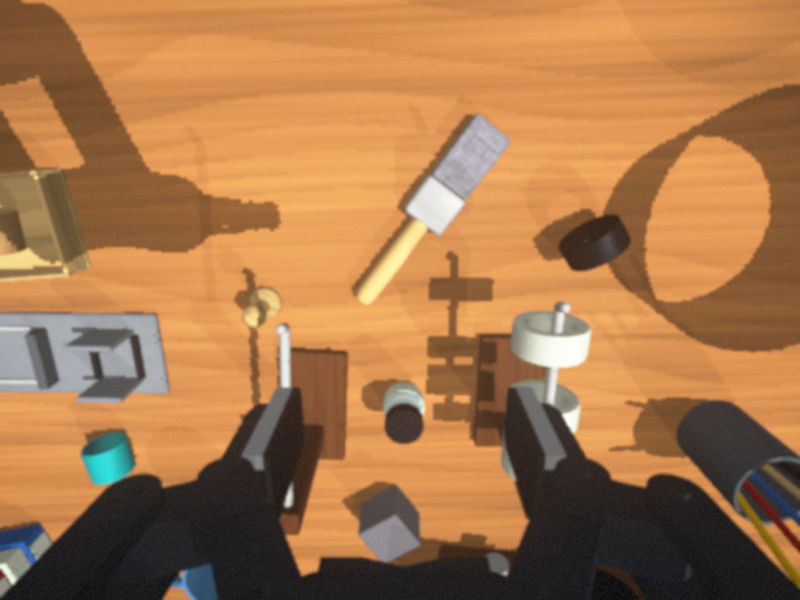

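```bash
python3 - <<'E'
from h import *
w0=dict(eye=np.array([.626,.086,.374]),rotation=Ro.from_quat([.986,0,-.001,.164]).as_matrix(),intrinsics=np.array([[340.8,0,282.4],[0,340.8,211.6],[0,0,1]]))
for n,u,v,z in [('spare tip',50,97,.142),('spare prong a',80,102,.134),('b',200,113,.134),('c',418,135,.134),('base corners',297,70,.012),('',482,91,.012),('',469,190,.012),('',294,175,.012),('pawn base',228,190,0)]:
    print('w0',n,plane(w0,u*.7,v*.7,z).round(4))
s=load('wrist')
for n,u,v,z in [('spare tip',284,326,.144),('spare pr',286,370,.134),('full tip',563,306,.144),('full pr',551,385,.134),('full pr2',553,372,.134),('r1 frontL',513,320,.115),('r1 frontR',591,320,.115),('base TL',480,334,.012),('base TR',345,350,.012),('base BR',346,458,.012)]:
    print('w8',n,plane(s,u*.7,v*.7,z).round(4))
for nm,roi in (('scene',(slice(200,330),slice(330,470))),('side',(slice(110,190),slice(200,310)))):
    c=load(nm); im=c['pixels'][:,:,::-1]; h=cv2.cvtColor(im,cv2.COLOR_BGR2HSV)
    m=np.zeros(h.shape[:2],np.uint8); m[roi]=cv2.inRange(h,(0,0,140),(90,70,255))[roi]
    n,l,st,ce=cv2.connectedComponentsWithStats(m)
    for i in range(1,n):
        if st[i,4]>15: print(nm,st[i].tolist(),ce[i].round(1))
a=load('scene')['pixels'][:,:,::-1][200:330,330:470]; b=load('side')['pixels'][:,:,::-1][110:190,200:310]
cv2.imwrite('pics/w9.png',np.hstack([cv2.resize(a,None,fx=3,fy=3,interpolation=cv2.INTER_CUBIC),cv2.resize(b,(330,390)[::1],interpolation=cv2.INTER_CUBIC)]))
E
```

```text
w0 spare tip [0.4698 0.1022 0.142 ]
w0 spare prong a [0.4776 0.1006 0.134 ]
w0 b [0.5319 0.0959 0.134 ]
w0 c [0.6323 0.0863 0.134 ]
w0 base corners [0.5534 0.128  0.012 ]
w0  [0.679  0.1149 0.012 ]
w0  [0.673  0.0486 0.012 ]
w0  [0.5463 0.0592 0.012 ]
w0 pawn base [0.4931 0.0474 0.    ]
w8 spare tip [0.4661 0.1049 0.144 ]
w8 spare pr [0.5056 0.0995 0.134 ]
w8 full tip [0.4582 0.3011 0.144 ]
w8 full pr [0.5255 0.2998 0.134 ]
w8 full pr2 [0.5145 0.3006 0.134 ]
w8 r1 frontL [0.4788 0.2732 0.115 ]
w8 r1 frontR [0.481  0.3331 0.115 ]
w8 base TL [0.5333 0.2641 0.012 ]
w8 base TR [0.546  0.1272 0.012 ]
w8 base BR [0.6763 0.1185 0.012 ]
scene [330, 202, 22, 30, 96] [339.9 215.8]
scene [387, 219, 18, 15, 153] [395.6 226. ]
scene [418, 236, 21, 18, 183] [429.4 243.5]
scene [407, 249, 22, 28, 227] [419.  263.8]
scene [399, 269, 24, 25, 318] [411.9 278.8]
scene [351, 282, 10, 8, 26] [356.3 286.6]
side [255, 131, 23, 10, 155] [266.5 135.2]
side [235, 134, 9, 9, 65] [239.3 138. ]
side [212, 183, 13, 7, 68] [218.1 186.4]
```

View pics/w9.png

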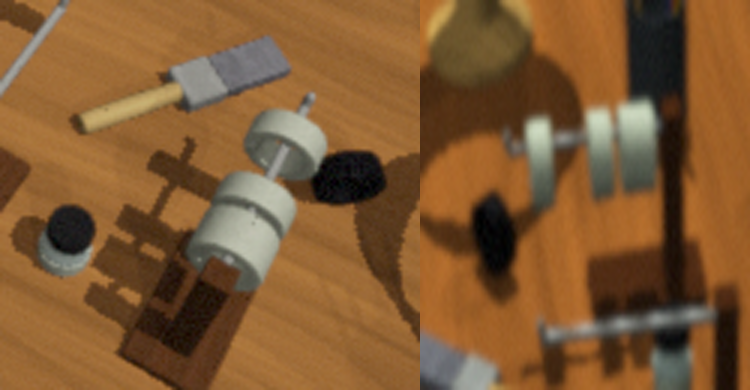

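```bash
python3 - <<'E'
from h import *
s=load('side'); c=load('scene')
for n,u,v in [('tip',230.7,139.7),('r1',240,142.8),('r2',260,141.2),('wide',272.3,139.7),('post',282.5,137)]:
    e,d=ray(s,u,v); P=e+d*(.299-e[1])/d[1]; print(n,P.round(4))
for n,u,v,z in [('tip',102.7,32.7,.144),('prong12',279/3,162/3,.134),('r1top',282/3,128/3,.144),('r2top',252/3,197/3,.144),('widetop',236/3,238/3,.144),('post',215/3,258/3,.143)]:
    print('scene',n,plane(c,330+u,200+v,z).round(4))
for nm,P in (('r1',(.49,.3,.144)),('tip',(.458,.301,.144))): print(nm,proj(c,P))
E
```

```text
tip [0.4666 0.299  0.1338]
r1 [0.4943 0.299  0.1181]
r2 [0.5582 0.299  0.1142]
wide [0.5983 0.299  0.1137]
post [0.6319 0.299  0.1187]
scene tip [0.4654 0.3002 0.144 ]
scene prong12 [0.5227 0.3003 0.134 ]
scene r1top [0.5005 0.2918 0.144 ]
scene r2top [0.5666 0.2924 0.144 ]
scene widetop [0.6033 0.2939 0.144 ]
scene post [0.6248 0.2866 0.143 ]
r1 [429.03719581 240.75307762]
tip [434.09968011 230.44727991]
```

>>> send_rows(commands="85 -0.5 0.9 0 0;85 -0.5 0.9 0 0;85 -0.5 0.9 0 0;85 -0.5 0.9 0 0;85 -0.5 0.9 0 0;85 -0.4 0.9 0 0;85 -0.4 0.3 0 0;85 0 0 1 0;85 0 0 1 0;85 0 0 1 0;85 0 0 1 0;85 0 0 1 0;85 0 0 1 0;85 0 0 0 0;85 0 0 0 0")

```text
t: 21.0
tcp_pos: [0.4944, 0.2989, 0.1714]
tool_rot: [0.019, 1.0, -0.001, -0.001]
force: [1.0, 0.4, 1.2]
finger_gap: 0.997
gripper_force: 0.0
```

```bash
python3 - <<'E'
from h import *
s=snap('wrist'); st=readout.sense(); print(st['tcp_pos'],s['eye'])
h=cv2.cvtColor(s['pixels'][:,:,::-1],cv2.COLOR_BGR2HSV); m=cv2.inRange(h,(25,5,120),(90,70,255))
n,l,q,ce=cv2.connectedComponentsWithStats(m)
for i in range(1,n):
    if q[i,4]>150: print(q[i].tolist(),ce[i].round(1))
print('pred r1 top corners',[proj(s,(.494+a,.3+b,z)).round() for a,b,z in ((-.012,0,.144),(.012,0,.144),(-.012,-.029,.115),(-.012,.029,.115),(-.03,0,.14))])
cv2.imwrite('pics/w10.png',cv2.resize(s['pixels'][:,:,::-1],(800,600)))
E
```

```text
[0.49543219 0.2994452  0.1725933 ] [0.41215734 0.30406631 0.34303864]
[244, 175, 80, 208, 9993] [282.2 281.2]
[166, 269, 35, 37, 541] [187.9 282.9]
[0, 291, 20, 84, 428] [  8.6 336.8]
pred r1 top corners [array([280., 215.]), array([282., 250.]), array([239., 203.]), array([322., 200.]), array([279., 185.])]
```

>>> send_rows(commands="85 0 0.1 1 0;85 0 0 1 0;85 0 0 1 0;85 0 0 1 0;85 0 0 0.6 0;85 0 0 0.6 0;85 0 0 0 0;50 0 0 0 0;50 0 0 0 0;50 0 0 0 0;50 0 0 0 0;50 0 0 0 0;50 0 0 0 0;50 0 0 0 0", grip_force=35)

```text
t: 22.22
tcp_pos: [0.4964, 0.3026, 0.0701]
tool_rot: [0.018, 1.0, 0.001, 0.002]
force: [-0.5, -0.5, 5.9]
finger_gap: 0.672
gripper_force: 36.8
```

>>> send_rows(commands="50 0 0 -0.5 0;50 0 0 -0.5 0;50 0 0 0 0;50 0.6 0 0 0;50 0.7 0 0 0;50 0.7 0 0 0;50 0.7 0 0 0;50 0.7 0 0 0;50 0 0 0 0")

```text
t: 22.97
tcp_pos: [0.4232, 0.3042, 0.0881]
tool_rot: [0.018, 1.0, -0.001, -0.002]
force: [-0.9, 0.3, -1.0]
finger_gap: 0.675
gripper_force: 37.7
```

>>> send_rows(commands="50 0 0 0 0.83;50 -0.1 -1 0 0;50 -0.1 -1 0 0;50 -0.1 -1 0 0;50 -0.1 -1 0 0;50 -0.1 -1 0 0;50 -0.1 -1 0 0;50 -0.1 -1 0 0;50 -0.1 -0.9 0 0;50 -0.1 -0.9 0 0;50 -0.1 -0.9 0 0;50 0 0 0 0;50 0 0 0 0")

```text
t: 24.05
tcp_pos: [0.4298, 0.1089, 0.0883]
tool_rot: [0.049, 0.999, 0.0, 0.001]
force: [-0.7, 0.0, -0.8]
finger_gap: 0.672
gripper_force: 37.7
```

```bash
python3 - <<'E'
from h import *
st=readout.sense(); print(st['tcp_pos'],st['tool_rot'],st['finger_gap'])
R=Ro.from_quat(st['tool_rot']).as_matrix()
for nm in ('scene','side','wrist'): 
  s=snap(nm); print(nm,[proj(s,P).round() for P in ((.466,.1035,.144),(.633,.0864,.130),st['tcp_pos']+[0,0,.047])])
for P in ((.467,.103,.13),(.633,.0864,.130)): print(R.T@(np.array(P)-st['tcp_pos'])/.02)
w=load('wrist')['pixels'][:,:,::-1][130:420,150:430]
c=load('scene'); u,v=proj(c,(.466,.1035,.144)).astype(int); a=c['pixels'][:,:,::-1][v-55:v+65,u-70:u+70]
s=load('side'); u,v=proj(s,(.466,.1035,.144)).astype(int); b=s['pixels'][:,:,::-1][v-45:v+45,u-60:u+80]
cv2.imwrite('pics/w11.png',np.vstack([np.hstack([cv2.resize(a,(380,326)),cv2.resize(b,(420,326))])]))
E
```

```text
[0.42981739 0.10891772 0.0883477 ] [4.87250566e-02 9.98811935e-01 1.09339220e-04 7.58169514e-04] 0.6718025328706738
scene [array([354., 198.]), array([316., 250.]), array([361., 190.])]
side [array([238., 174.]), array([298., 173.]), array([225., 178.])]
wrist [array([271., 386.]), array([273., 574.]), array([276., 303.])]
[-1.88223285 -0.11291531 -2.07981991]
[-10.22360037  -0.13110062  -2.06728078]
```

View pics/w11.png

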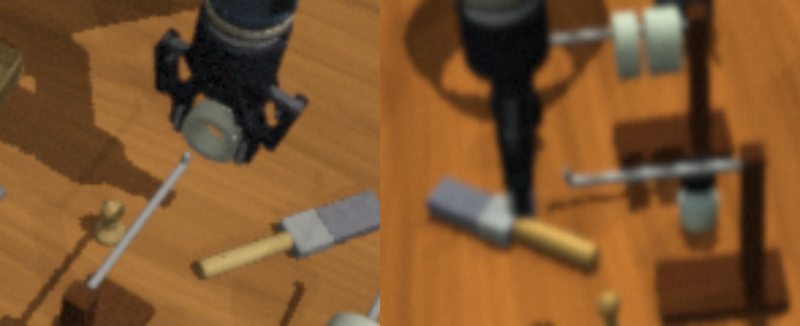

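>>> send_rows(commands="50 0 -0.1 0 0;50 -0.7 0 0 0;50 -0.7 0 0 0;50 -0.8 0 0 0;50 -0.8 0 0 0;50 0 0 0 0")

```text
t: 24.7
tcp_pos: [0.4926, 0.1022, 0.0885]
tool_rot: [0.047, 0.999, 0.0, 0.003]
force: [1.5, 0.6, -0.8]
finger_gap: 0.671
gripper_force: 37.7
```

>>> send_rows(commands="50 -0.8 0 0 0;50 -0.8 0 0 0;50 -0.8 0 0 0;50 -0.8 0 0 0;50 -0.8 0 0 0;50 -0.7 0 0 0;50 0 0 0 0")

```text
t: 25.28
tcp_pos: [0.5839, 0.0933, 0.0881]
tool_rot: [0.047, 0.999, 0.0, 0.002]
force: [0.3, -0.1, -0.1]
finger_gap: 0.67
gripper_force: 37.7
```

>>> send_rows(commands="50 0 0 0.4 0;50 0 0 0.4 0;50 0 0 0 0;62 0 0 0 0;62 0 0 0 0;80 0 0 0 0;80 0 0 0 0;80 0 0 0 0;80 0 0 -0.7 0;80 0 0 -1 0;80 0 0 -1 0;80 0 0 -1 0;80 0 0 -1 0;80 0 0 0 0")

```text
t: 26.45
tcp_pos: [0.5846, 0.093, 0.1704]
tool_rot: [0.047, 0.999, 0.0, 0.004]
force: [0.4, 0.7, 0.7]
finger_gap: 0.936
gripper_force: 0.0
```

```bash
cat > chk.py <<'E'
from h import *
st=readout.sense(); print(st['tcp_pos'].round(4))
s=snap('wrist')
for nm in ('wrist','scene','side'):
    if nm!='wrist': s=snap(nm)
    h=cv2.cvtColor(s['pixels'][:,:,::-1],cv2.COLOR_BGR2HSV); m=cv2.inRange(h,(25,5,110),(90,70,255))
    n,l,q,ce=cv2.connectedComponentsWithStats(m)
    for i in range(1,n):
        if 60<q[i,4]<20000: print(nm,q[i].tolist(),ce[i].round(1))
E
python3 chk.py; python3 - <<'E'
from h import *
for nm in ('wrist','scene','side'):
    s=load(nm); print(nm,'r1 exp',proj(s,(.583,.0911,.115)).round(),'r2',proj(s,(.558,.299,.115)).round(),'wide',proj(s,(.6,.299,.115)).round())
E
```

```text
[0.5846 0.093  0.1704]
wrist [521, 130, 39, 113, 3008] [545.  190.7]
wrist [235, 177, 82, 87, 3734] [274.9 210.8]
wrist [352, 176, 43, 38, 596] [367.9 189.2]
wrist [3, 355, 23, 29, 361] [ 14.1 368.6]
wrist [0, 382, 7, 16, 65] [  2.  389.6]
scene [176, 72, 43, 42, 238] [195.3  85.7]
scene [220, 102, 26, 13, 77] [233.3 108.1]
scene [217, 178, 18, 16, 61] [225.2 185.1]
scene [202, 191, 26, 14, 112] [214.5 196.6]
scene [388, 220, 17, 15, 98] [396.6 227.3]
scene [321, 224, 19, 21, 169] [331.2 232.2]
scene [71, 245, 95, 49, 752] [134.9 271.7]
scene [397, 252, 31, 42, 619] [413.1 273.2]
scene [137, 255, 32, 46, 155] [155.1 279. ]
scene [344, 283, 16, 8, 71] [351.9 286.7]
side [179, 37, 16, 26, 121] [185.9  50.2]
side [397, 45, 49, 29, 458] [419.8  62.1]
side [228, 59, 33, 35, 633] [244.4  74.4]
side [293, 61, 78, 26, 746] [325.7  75.7]
side [161, 79, 48, 23, 507] [186.6  91.6]
side [88, 84, 73, 26, 851] [117.3  98.6]
side [255, 131, 19, 13, 158] [264.4 136.9]
side [273, 170, 10, 13, 88] [277.6 176.2]
side [210, 184, 15, 9, 89] [217.1 187.9]
side [301, 288, 11, 35, 135] [306.1 306.4]
side [277, 297, 10, 30, 125] [282.  311.9]
side [75, 345, 116, 75, 4743] [124.4 390.5]
wrist r1 exp [277. 216.] r2 [584. 153.] wide [573. 212.]
scene r1 exp [327. 238.] r2 [415. 270.] wide [408. 285.]
side r1 exp [281. 179.] r2 [260. 141.] wide [273. 139.]
```

>>> send_rows(commands="80 0 0 0 -1;80 0.2 1 0 0;80 0.2 1 0 0;80 0.2 1 0 0;80 0.2 1 0 0;80 0.2 1 0 0;80 0.2 1 0 0;80 0.2 1 0 0;80 0.2 1 0 0;80 0 1 0 0;80 0 1 0 0;80 0 0.3 0 0;80 0 0 0 0;80 0 0 0 0")

```text
t: 27.77
tcp_pos: [0.554, 0.2991, 0.1648]
tool_rot: [0.012, 1.0, -0.001, -0.001]
force: [-0.3, 0.0, 0.6]
finger_gap: 0.938
gripper_force: 0.0
```

```bash
cat > prof.py <<'E'
from h import *
import sys
y0=float(sys.argv[1])
st=readout.sense(); s=snap('wrist'); print(st['tcp_pos'].round(4),Ro.from_quat(st['tool_rot']).as_matrix()[:,0].round(3))
h=cv2.cvtColor(s['pixels'][:,:,::-1],cv2.COLOR_BGR2HSV)
for off in (-.014,.014):
    o=[]
    for x in np.arange(.45,.65,.003):
        u,v=proj(s,(x,y0+off,.1405)).round().astype(int)
        if 0<=v<420 and 0<=u<560: o.append('%.3f:%d/%d/%d'%((x,)+tuple(h[v,u])))
    print(off,' '.join(o))
m=cv2.inRange(h,(25,5,110),(90,70,255)); n,l,q,ce=cv2.connectedComponentsWithStats(m)
for i in range(1,n):
    if q[i,4]>150: print(q[i].tolist(),ce[i].round(1))
print(proj(s,(.558,.3,.144)),proj(s,(.558,.271,.115)),proj(s,(.558,.329,.115)))
E
python3 prof.py .2995
```

```text
[0.554  0.2991 0.1648] [-1.     0.024  0.002]
-0.014 0.450:14/156/222 0.453:14/158/226 0.456:14/154/228 0.459:14/157/222 0.462:14/153/228 0.465:15/154/227 0.468:15/156/227 0.471:14/154/230 0.474:15/151/238 0.477:14/153/229 0.480:15/156/230 0.483:14/158/223 0.486:14/157/221 0.489:15/156/229 0.492:16/153/240 0.495:15/152/238 0.498:15/156/236 0.501:15/151/242 0.504:15/149/239 0.507:14/154/234 0.510:13/154/162 0.513:11/156/124 0.516:12/149/84 0.519:12/144/83 0.522:12/132/85 0.525:13/132/81 0.528:14/127/88 0.531:27/38/134 0.534:33/24/126 0.537:28/28/111 0.540:35/23/124 0.543:36/24/147 0.546:39/25/176 0.549:39/24/179 0.552:34/25/172 0.555:37/27/171 0.558:35/26/174 0.561:39/25/176 0.564:38/17/231 0.567:39/15/239 0.570:28/29/123 0.573:34/29/141 0.576:37/26/164 0.579:37/14/240 0.582:37/14/241 0.585:39/15/243 0.588:37/14/242 0.591:39/15/243 0.594:38/12/247 0.597:38/11/247 0.600:38/12/246 0.603:38/12/248 0.606:36/10/248 0.609:33/9/249 0.612:35/12/247 0.615:15/131/140 0.618:13/131/127 0.621:14/116/103 0.624:13/118/102 0.627:13/141/128 0.630:13/144/135 0.633:14/148/133 0.636:12/149/137 0.639:12/1
[... 698 characters left out ...]
7 0.564:38/11/249 0.567:34/7/252 0.570:35/30/155 0.573:32/28/147 0.576:38/31/166 0.579:36/5/253 0.582:36/5/253 0.585:36/5/253 0.588:38/4/253 0.591:30/4/253 0.594:36/5/253 0.597:36/5/253 0.600:36/5/253 0.603:35/6/253 0.606:35/6/253 0.609:39/7/252 0.612:21/61/240 0.615:15/148/224 0.618:15/149/228 0.621:14/149/223 0.624:14/149/226 0.627:13/151/211 0.630:13/152/215 0.633:14/155/219 0.636:13/151/213 0.639:14/152/205 0.642:14/154/207 0.645:14/155/217 0.648:14/161/218
[171, 0, 35, 44, 366] [183.9  20.7]
[238, 196, 84, 127, 7573] [277.6 253. ]
[149, 219, 43, 40, 765] [174.7 233.4]
[0, 229, 42, 57, 1742] [ 16.1 255.5]
[280.98280939 243.60476385] [239.63259262 227.45366843] [322.82247274 225.51661604]
```

>>> send_rows(commands="85 -0.1 0 1 0;85 0 0 1 0;85 0 0 1 0;85 0 0 1 0;85 0 0 0.6 0;85 0 0 0.2 0;85 0 0 0 0;50 0 0 0 0;50 0 0 0 0;50 0 0 0 0;50 0 0 0 0;50 0 0 0 0;50 0 0 0 0;50 0 0 0 0", grip_force=35)

```text
t: 28.98
tcp_pos: [0.5579, 0.3, 0.0718]
tool_rot: [0.012, 1.0, 0.0, 0.001]
force: [-1.4, -1.8, 6.1]
finger_gap: 0.674
gripper_force: 37.2
```

>>> send_rows(commands="50 0 0 -0.5 0;50 0 0 -0.5 0;50 0 0 0 0;50 0.7 0 0 0;50 0.8 0 0 0;50 0.8 0 0 0;50 0.8 0 0 0;50 0.8 0 0 0;50 0.8 0 0 0;50 0.8 0 0 0;50 0.8 0 0 0;50 0 0 0 0")

```text
t: 29.98
tcp_pos: [0.4265, 0.3024, 0.09]
tool_rot: [0.012, 1.0, -0.001, -0.002]
force: [-0.3, -0.0, -1.3]
finger_gap: 0.675
gripper_force: 37.8
```

>>> send_rows(commands="50 0 0 0 1;50 -0.1 -1 0 0;50 -0.1 -1 0 0;50 -0.1 -1 0 0;50 -0.1 -1 0 0;50 -0.1 -1 0 0;50 -0.1 -1 0 0;50 -0.1 -1 0 0;50 -0.1 -0.9 0 0;50 -0.1 -0.9 0 0;50 -0.1 -0.9 0 0;50 0 0 0 0;50 0 0 0 0")

```text
t: 31.07
tcp_pos: [0.4338, 0.1072, 0.0903]
tool_rot: [0.049, 0.999, 0.0, 0.001]
force: [0.1, 0.6, 0.5]
finger_gap: 0.676
gripper_force: 37.8
```

>>> send_rows(commands="50 -0.7 0 0 0;50 -0.7 0 0 0;50 -0.7 0 0 0;50 -0.7 0 0 0;50 -0.7 0 0 0;50 -0.7 0 0 0;50 -0.5 0 0 0;50 0 0 0 0")

```text
t: 31.73
tcp_pos: [0.5292, 0.0995, 0.0904]
tool_rot: [0.047, 0.999, 0.0, 0.002]
force: [0.4, 0.9, -1.0]
finger_gap: 0.675
gripper_force: 37.8
```

>>> send_rows(commands="50 0 0 0.4 0;50 0 0 0.4 0;50 0 0 0 0;62 0 0 0 0;62 0 0 0 0;80 0 0 0 0;80 0 0 0 0;80 0 0 0 0;80 0 0 -0.7 0;80 0 0 -1 0;80 0 0 -1 0;80 0 0 -1 0;80 0 0 -1 0;80 0 0 0 0")

```text
t: 32.9
tcp_pos: [0.5288, 0.099, 0.1721]
tool_rot: [0.047, 0.999, 0.0, 0.004]
force: [-0.1, -0.4, 1.3]
finger_gap: 0.935
gripper_force: 0.0
```

```bash
python3 prof.py .0975 | grep -v ':'; python3 - <<'E'
from h import *
s=load('wrist'); 
for P in ((.531,.097),(.584,.092)): print([proj(s,P+(z,)).round() for z in (.144,.115)])
E
```

```text
[0.5288 0.099  0.1721] [-0.995  0.095 -0.008]
[236, 178, 81, 164, 7499] [275.2 245.8]
[348, 228, 41, 35, 670] [364.2 240.4]
[505, 241, 55, 82, 3464] [535.8 277.8]
[594.85261171 246.93204985] [519.36485784 233.22702564] [601.18194798 226.09698379]
[array([276., 236.]), array([277., 220.])]
[array([277., 308.]), array([278., 285.])]
```

>>> send_rows(commands="85 0 0 0 -1;85 -0.3 1 0 0;85 -0.3 1 0 0;85 -0.3 1 0 0;85 -0.3 1 0 0;85 -0.3 1 0 0;85 -0.3 1 0 0;85 -0.3 1 0 0;85 -0.3 1 0 0;85 -0.3 1 0 0;85 -0.3 1 0 0;85 0 0.1 0 0;85 0 0 0 0;85 0 0 0 0")

```text
t: 34.12
tcp_pos: [0.5898, 0.2987, 0.1668]
tool_rot: [0.012, 1.0, -0.001, -0.001]
force: [0.3, -0.1, 0.6]
finger_gap: 0.995
gripper_force: 0.0
```

```bash
python3 prof.py .2995 | tail -6 | cut -c1-60; python3 - <<'E'
from h import *
s=load('wrist'); h=cv2.cvtColor(s['pixels'][:,:,::-1],cv2.COLOR_BGR2HSV)
for off in (-.014,.014):
    xs=[round(x,3) for x in np.arange(.54,.66,.002) for u,v in [proj(s,(x,.2995+off,.1405)).round().astype(int)] if h[v,u,1]<80 and h[v,u,2]>100]
    print(xs[0],xs[-1],[ (x,h[tuple(proj(s,(x,.2995+off,.1405)).round().astype(int)[::-1])][2]) for x in xs])
E
```

```text
-0.014 0.462:14/159/225 0.465:13/161/216 0.468:14/157/223 0.
0.014 0.462:14/159/215 0.465:14/154/124 0.468:13/154/131 0.4
[237, 175, 83, 101, 5127] [277.4 229.2]
[0, 183, 26, 50, 789] [  8.2 204.9]
[146, 185, 43, 41, 712] [172.5 199.7]
[280.12300673 186.3978893 ] [237.11555717 176.54177065] [323
0.564 0.612 [(np.float64(0.564), np.uint8(119)), (np.float64(0.566), np.uint8(141)), (np.float64(0.568), np.uint8(117)), (np.float64(0.57), np.uint8(113)), (np.float64(0.572), np.uint8(116)), (np.float64(0.574), np.uint8(132)), (np.float64(0.576), np.uint8(146)), (np.float64(0.578), np.uint8(169)), (np.float64(0.58), np.uint8(170)), (np.float64(0.582), np.uint8(166)), (np.float64(0.584), np.uint8(170)), (np.float64(0.586), np.uint8(171)), (np.float64(0.588), np.uint8(168)), (np.float64(0.59), np.uint8(170)), (np.float64(0.592), np.uint8(175)), (np.float64(0.594), np.uint8(177)), (np.float64(0.596), np.uint8(175)), (np.float64(0.598), np.uint8(178)), (np.float64(0.6), np.uint8(234)), (np.float64(0.602), np.uint8(247)), (np.float64(0.604), np.uint8(249)), (np.float64(0.606), np.uint8(249)), (np
[... 274 characters left out ...]
574), np.uint8(143)), (np.float64(0.576), np.uint8(145)), (np.float64(0.578), np.uint8(160)), (np.float64(0.58), np.uint8(165)), (np.float64(0.582), np.uint8(163)), (np.float64(0.584), np.uint8(160)), (np.float64(0.586), np.uint8(161)), (np.float64(0.588), np.uint8(165)), (np.float64(0.59), np.uint8(161)), (np.float64(0.592), np.uint8(164)), (np.float64(0.594), np.uint8(161)), (np.float64(0.596), np.uint8(164)), (np.float64(0.598), np.uint8(218)), (np.float64(0.6), np.uint8(253)), (np.float64(0.602), np.uint8(253)), (np.float64(0.604), np.uint8(253)), (np.float64(0.606), np.uint8(253)), (np.float64(0.608), np.uint8(253)), (np.float64(0.61), np.uint8(251)), (np.float64(0.612), np.uint8(247))]
```

>>> send_rows(commands="85 -0.2 0 1 0;85 0 0 1 0;85 0 0 1 0;85 0 0 1 0;85 0 0 0.6 0;85 0 0 0.25 0;85 0 0 0 0;50 0 0 0 0;50 0 0 0 0;50 0 0 0 0;50 0 0 0 0;50 0 0 0 0;50 0 0 0 0;50 0 0 0 0", grip_force=45)

```text
t: 35.33
tcp_pos: [0.5962, 0.2996, 0.073]
tool_rot: [0.012, 1.0, 0.0, 0.002]
force: [-1.0, -1.1, 6.3]
finger_gap: 0.673
gripper_force: 48.1
```

>>> send_rows(commands="50 0 0 -0.5 0;50 0 0 -0.5 0;50 0 0 0 0;50 0.8 0 0 0;50 0.8 0 0 0;50 0.8 0 0 0;50 0.8 0 0 0;50 0.8 0 0 0;50 0.8 0 0 0;50 0.8 0 0 0;50 0.8 0 0 0;50 0.8 0 0 0;50 0.8 0 0 0;50 0.7 0 0 0;50 0 0 0 0")

```text
t: 36.58
tcp_pos: [0.4172, 0.3032, 0.091]
tool_rot: [0.012, 1.0, -0.001, -0.002]
force: [-0.8, -0.6, -1.4]
finger_gap: 0.672
gripper_force: 48.4
```

>>> send_rows(commands="50 0 0 -1 0.17;50 0 0 -1 0;50 0 0 -1 0;50 0 0 -1 0;50 0 0 -1 0;50 0 0 -0.5 0;50 -0.3 -1 0 0;50 -0.3 -1 0 0;50 -0.3 -1 0 0;50 -0.3 -1 0 0;50 -0.3 -1 0 0;50 -0.3 -1 0 0;50 -0.3 -1 0 0;50 -0.3 -1 0 0;50 -0.3 -1 0 0;50 -0.3 -1 0 0;50 0 0 0 0")

```text
t: 38.0
tcp_pos: [0.4757, 0.0984, 0.201]
tool_rot: [0.02, 1.0, -0.001, 0.001]
force: [0.8, -0.5, -0.5]
finger_gap: 0.669
gripper_force: 48.6
```

>>> send_rows(commands="50 -0.4 -1 0 0;50 -0.4 -1 0 0;50 -0.4 -1 0 0;50 -0.4 -1 0 0;50 -0.4 -1 0 0;50 -0.4 -1 0 0;50 -0.4 -1 0 0;50 -0.4 -1 0 0;50 -0.4 -1 0 0;50 -0.4 -1 0 0;50 -0.2 -0.3 0 0;50 0 0 0 0;50 0 0 0 0")

```text
t: 39.08
tcp_pos: [0.5496, -0.1066, 0.2007]
tool_rot: [0.019, 1.0, 0.001, -0.001]
force: [0.1, 0.7, -1.1]
finger_gap: 0.67
gripper_force: 48.6
```

```bash
python3 - <<'E'
from h import *
st=readout.sense();t=st['tcp_pos'];R=Ro.from_quat(st['tool_rot']).as_matrix(); print(t,R[:,0].round(4))
print('move',R.T@(np.array([.5455,-.1075,-.005])-t)/.02)
E
```

```text
[ 0.5496053  -0.10662143  0.20067302] [-0.9993  0.0375  0.0012]
move [ 0.19155289 -0.06415091 10.28380909]
```

>>> send_rows(commands="50 0.15 -0.05 1 0;50 0 0 1 0;50 0 0 1 0;50 0 0 1 0;50 0 0 1 0;50 0 0 1 0;50 0 0 1 0;50 0 0 0.8 0;50 0 0 0 0;50 0 0 0.4 0;50 0 0 0.4 0;50 0 0 0.4 0;50 0 0 0.4 0;50 0 0 0 0")

```text
t: 40.25
tcp_pos: [0.5461, -0.1079, 0.0119]
tool_rot: [0.019, 1.0, 0.0, -0.001]
force: [-0.0, 0.3, 0.5]
finger_gap: 0.665
gripper_force: 48.6
```

>>> send_rows(commands="50 0 0 0.2 0;50 0 0 0.2 0;50 0 0 0.2 0;50 0 0 0 0")

```text
t: 40.58
tcp_pos: [0.5465, -0.1082, 0.0005]
tool_rot: [0.019, 1.0, 0.0, -0.0]
force: [-0.2, 1.0, -0.9]
finger_gap: 0.665
gripper_force: 48.6
```

>>> send_rows(commands="50 0 0 0.15 0;50 0 0 0 0")

```text
t: 40.75
tcp_pos: [0.5467, -0.1082, -0.0022]
tool_rot: [0.019, 1.0, 0.0, -0.0]
force: [-0.0, 1.1, -1.2]
finger_gap: 0.669
gripper_force: 48.6
```

>>> send_rows(commands="50 0 0 0.15 0;50 0 0 0 0")

```text
t: 40.92
tcp_pos: [0.5471, -0.1084, -0.0051]
tool_rot: [0.019, 1.0, -0.0, 0.0]
force: [0.1, 0.3, -1.1]
finger_gap: 0.666
gripper_force: 48.6
```

>>> send_rows(commands="50 0 0 0.1 0;50 0 0 0 0")

```text
t: 41.08
tcp_pos: [0.5472, -0.1084, -0.0054]
tool_rot: [0.018, 1.0, -0.0, 0.0]
force: [-2.1, 1.1, 10.8]
finger_gap: 0.665
gripper_force: 49.5
```

>>> send_rows(commands="50 0 0 0.1 0;50 0 0 0 0")

```text
t: 41.25
tcp_pos: [0.5474, -0.1084, -0.0055]
tool_rot: [0.018, 1.0, -0.0, 0.001]
force: [-4.4, 1.6, 22.5]
finger_gap: 0.668
gripper_force: 50.7
```

>>> send_rows(commands="50 0 0 0.1 0;50 0 0 0 0")

```text
t: 41.42
tcp_pos: [0.5475, -0.1084, -0.0057]
tool_rot: [0.018, 1.0, -0.001, 0.001]
force: [-6.2, 2.5, 35.4]
finger_gap: 0.672
gripper_force: 51.9
```

>>> send_rows(commands="50 0 0 -0.3 0;58 0 0 0 0;62 0 0 0 0;66 0 0 0 0;72 0 0 0 0;72 0 0 0 0;72 0 0 0 0;72 0 0 -0.5 0;72 0 0 -1 0;72 0 0 -1 0;72 0 0 -1 0;72 0 0 -1 0;72 0 0 -1 0;72 0 0 -1 0;72 0 0 -1 0;72 0 0 0 0;72 0 0 0 0")

```text
t: 42.83
tcp_pos: [0.5476, -0.1085, 0.1466]
tool_rot: [0.018, 1.0, -0.001, 0.002]
force: [-1.0, -0.0, -0.3]
finger_gap: 0.842
gripper_force: 0.0
```

```bash
python3 - <<'E'
from h import *
st=readout.sense(); s=snap('wrist'); print(st['tcp_pos'].round(4))
h=cv2.cvtColor(s['pixels'][:,:,::-1],cv2.COLOR_BGR2HSV); m=cv2.inRange(h,(25,5,110),(90,70,255)); n,l,q,ce=cv2.connectedComponentsWithStats(m)
for i in range(1,n):
    if q[i,4]>150: print(q[i].tolist(),ce[i].round(1))
print([proj(s,P).round() for P in ((.5455,-.1075,.066),(.5275,-.1068,.066),(.5635,-.1082,.066),(.527,-.078,.037),(.527,-.136,.037))])
# metal/tan things in tray & full prong
print('slide',proj(s,(.539,-.277,.05)))
blk=cv2.inRange(h,(0,0,0),(180,255,45)); n,l,q,ce=cv2.connectedComponentsWithStats(blk)
for i in range(1,n):
    if q[i,4]>300: print('dark',q[i].tolist(),ce[i].round(1))
g=cv2.inRange(h,(8,90,60),(20,200,200))
for nm in ('scene',):
    c=snap(nm); hh=cv2.cvtColor(c['pixels'][:,:,::-1],cv2.COLOR_BGR2HSV)
    print(nm,[(k,hh[tuple(proj(c,P).round().astype(int)[::-1])].tolist()) for k,P in (('core',(.412,-.185,.04)),('shp',(.411,-.268,.03)),('floor',(.412,-.23,.005)))])
E
```

```text
[ 0.5476 -0.1085  0.1466]
[244, 168, 76, 62, 3291] [282.3 196.1]
[535, 230, 25, 55, 941] [550.4 255.6]
[105, 401, 34, 19, 418] [122.6 411.1]
[array([281., 204.]), array([281., 182.]), array([281., 226.]), array([316., 171.]), array([247., 174.])]
slide [ 74.62461311 198.09477871]
dark [54, 163, 45, 47, 1297] [ 78.5 184. ]
dark [0, 314, 560, 106, 29050] [284.9 384. ]
scene [('core', [30, 15, 33]), ('shp', [72, 53, 24]), ('floor', [20, 127, 142])]
```

```bash
python3 - <<'E'
from h import *
s=load('wrist'); h=cv2.cvtColor(s['pixels'][:,:,::-1],cv2.COLOR_BGR2HSV); blk=cv2.inRange(h,(0,0,0),(180,255,45))[150:220,40:110]
c=cv2.approxPolyDP(max(cv2.findContours(blk,0,2)[0],key=cv2.contourArea),2.5,True)[:,0]+[40,150]
for p in c: print(p,plane(s,*p,.058).round(4),plane(s,*p,.02).round(4))
E
```

```text
[ 54 174] [ 0.5168 -0.2832  0.058 ] [ 0.5244 -0.3095  0.02  ]
[ 56 185] [ 0.5256 -0.2839  0.058 ] [ 0.5345 -0.3103  0.02  ]
[ 60 187] [ 0.5273 -0.2812  0.058 ] [ 0.5365 -0.3072  0.02  ]
[ 58 192] [ 0.5313 -0.2838  0.058 ] [ 0.5411 -0.3101  0.02  ]
[ 63 187] [ 0.5274 -0.2788  0.058 ] [ 0.5366 -0.3045  0.02  ]
[ 67 193] [ 0.5324 -0.2769  0.058 ] [ 0.5423 -0.3022  0.02  ]
[ 61 194] [ 0.533  -0.2818  0.058 ] [ 0.543  -0.3079  0.02  ]
[ 68 196] [ 0.5348 -0.2767  0.058 ] [ 0.5452 -0.302   0.02  ]
[ 68 202] [ 0.5398 -0.2779  0.058 ] [ 0.5508 -0.3034  0.02  ]
[ 73 206] [ 0.5433 -0.2747  0.058 ] [ 0.5548 -0.2997  0.02  ]
[ 78 205] [ 0.5426 -0.2705  0.058 ] [ 0.554  -0.2949  0.02  ]
[ 75 207] [ 0.5442 -0.2733  0.058 ] [ 0.5559 -0.2981  0.02  ]
[ 72 203] [ 0.5408 -0.2749  0.058 ] [ 0.5519 -0.3     0.02  ]
[ 77 203] [ 0.5409 -0.2709  0.058 ] [ 0.5521 -0.2954  0.02  ]
[ 76 199] [ 0.5376 -0.2709  0.058 ] [ 0.5483 -0.2954  0.02  ]
[ 82 203] [ 0.5411 -0.2669  0.058 ] [ 0.5523 -0.2908  0.02  ]
[ 79 207] [ 0.5443 -0.2701  0.058 ] [ 0.556  -0.2944  0.02  ]
[ 88 206] [ 0.5437 -0.2627  0.058 ] [ 0.5554 -0.2859  0.02  ]
[ 90 209] [ 0.5463 -0.2616  0.058 ] [ 0.5583 -0.2848  0.02  ]
[ 87 204] [ 0.542  -0.2631  0.058 ] [ 0.5534 -0.2864  0.02  ]
[ 91 201] [ 0.5397 -0.2593  0.058 ] [ 0.5507 -0.2821  0.02  ]
[ 94 202] [ 0.5406 -0.2571  0.058 ] [ 0.5517 -0.2796  0.02  ]
[ 94 207] [ 0.5448 -0.258   0.058 ] [ 0.5565 -0.2806  0.02  ]
[ 91 207] [ 0.5447 -0.2604  0.058 ] [ 0.5564 -0.2834  0.02  ]
[ 97 206] [ 0.544  -0.2554  0.058 ] [ 0.5557 -0.2777  0.02  ]
[ 94 206] [ 0.5439 -0.2578  0.058 ] [ 0.5556 -0.2804  0.02  ]
[ 98 201] [ 0.5399 -0.2537  0.058 ] [ 0.5509 -0.2757  0.02  ]
[ 90 163] [ 0.5093 -0.2533  0.058 ] [ 0.5158 -0.2752  0.02  ]
```

>>> send_rows(commands="10 0 0 0 1;1 0 0 0 1;1 0 0 0 1;1 0 0 0 1;1 0 0 0 1;1 0 0 0 1;1 0 0 0 1;1 0 0 0 1;1 0 0 0 1;1 0 0 0 1;1 0 0 0 1;1 0 0 0 1;1 0 0 0 1;1 0 0 0 1;1 0 0 0 1;1 0 0 0 1;1 0 0 0 1;1 0 0 0 1;1 0 0 0 1;1 0 0 0 1")

```text
t: 44.6
tcp_pos: [0.5457, -0.1078, 0.1434]
tool_rot: [0.658, 0.753, -0.001, -0.002]
force: [-0.3, -0.1, 0.7]
finger_gap: 0.009
gripper_force: 0.0
```

>>> send_rows(commands="1 0 0 0 1;1 0 0 0 1;1 0 0 0 0.5;1 -1 0 0 0;1 -1 0 0 0;1 -1 0 0 0;1 -1 0 0 0;1 -1 0 0 0;1 -1 0 0 0;1 -1 0 0 0;1 -1 0 0 0;1 -1 0 0 0;1 -1 0 0 0;1 -1 0 0 0;1 0 0 0 0;1 0 0 0 0")

```text
t: 45.93
tcp_pos: [0.5378, -0.3282, 0.1434]
tool_rot: [0.721, 0.693, 0.0, -0.002]
force: [-1.0, -0.4, 0.3]
finger_gap: 0.011
gripper_force: 0.0
```

```bash
python3 - <<'E'
from h import *
st=readout.sense(); s=snap('wrist'); print(st['tcp_pos'].round(4),Ro.from_quat(st['tool_rot']).as_matrix()[:,0].round(3))
im=s['pixels'][:,:,::-1];h=cv2.cvtColor(im,cv2.COLOR_BGR2HSV)
m=cv2.inRange(h,(25,5,110),(90,70,255)); n,l,q,ce=cv2.connectedComponentsWithStats(m)
for i in range(1,n):
    if q[i,4]>100: print('pale',q[i].tolist(),ce[i].round(1),plane(s,*ce[i],.06).round(3))
pr=lambda P:tuple(proj(s,P).round().astype(int))
print('roll',pr((.5455,-.1075,.066)),'tray corners',[pr(P) for P in ((.361,-.12,.035),(.458,-.116,.035),(.462,-.315,.035),(.368,-.32,.035))])
# inside tray: non-wood pixels
mk=np.zeros(h.shape[:2],np.uint8); cv2.fillConvexPoly(mk,np.array([pr(P) for P in ((.37,-.13,.02),(.45,-.126,.02),(.454,-.305,.02),(.376,-.31,.02))]),255)
m2=cv2.bitwise_and(mk,cv2.bitwise_or(cv2.inRange(h,(0,0,30),(180,55,255)),cv2.inRange(h,(90,0,30),(140,120,255))))
n,l,q,ce=cv2.connectedComponentsWithStats(m2)
for i in range(1,n):
    if q[i,4]>60: print('grey in tray',q[i].tolist(),plane(s,*ce[i],.02).round(3))
m3=cv2.bitwise_and(mk,cv2.inRange(h,(5,120,40),(17,255,230))); n,l,q,ce=cv2.connectedComponentsWithStats(m3)
for i in range(1,n):
    if q[i,4]>60: print('tan in tray',q[i].tolist(),plane(s,*ce[i],.03).round(3))
E
```

```text
[ 0.5378 -0.3282  0.1434] [0.039 0.999 0.002]
pale [241, 122, 15, 48, 189] [246.3 144.4] [ 0.514 -0.276  0.06 ]
pale [0, 401, 58, 19, 326] [ 29.7 411.9] [ 0.28  -0.529  0.06 ]
roll (np.int64(280), np.int64(-158)) tray corners [(np.int64(6), np.int64(-87)), (np.int64(149), np.int64(-102)), (np.int64(192), np.int64(189)), (np.int64(84), np.int64(199))]
grey in tray [117, 150, 42, 32, 1090] [ 0.413 -0.295  0.02 ]
tan in tray [65, 0, 79, 55, 3443] [ 0.412 -0.187  0.03 ]
```

>>> send_rows(commands="1 0 0 1 0;1 0 0 1 0;1 0 0 1 0;1 0 0 1 0;1 0 0 1 0;1 0 0 1 0;1 0 0 0.8 0;1 0 0 0 0;1 0.5 0 0 0;1 0.5 0 0 0;1 0.4 0 0 0;1 0 0 0 0")

```text
t: 46.98
tcp_pos: [0.5403, -0.2981, 0.0103]
tool_rot: [0.719, 0.695, 0.0, 0.001]
force: [-0.6, -2.3, -0.8]
finger_gap: 0.008
gripper_force: 0.9
```

>>> send_rows(commands="1 0.4 0 0 0;1 0.4 0 0 0;1 0.4 0 0 0;1 0 0 0 0")

```text
t: 47.32
tcp_pos: [0.5416, -0.2754, 0.0101]
tool_rot: [0.72, 0.694, 0.0, 0.001]
force: [0.1, -3.7, 2.8]
finger_gap: 0.011
gripper_force: 1.7
```

>>> send_rows(commands="1 0.4 0 0 0;1 0.4 0 0 0;1 0.4 0 0 0;1 0.4 0 0 0;1 0.4 0 0 0;1 0.3 0 0 0;1 0 0 0 0;1 0 0 0 0")

```text
t: 47.98
tcp_pos: [0.5436, -0.2319, 0.01]
tool_rot: [0.72, 0.694, -0.0, 0.002]
force: [-1.9, -6.1, 3.6]
finger_gap: 0.013
gripper_force: 3.3
```

>>> send_rows(commands="1 0.2 0 0 0;1 0 0 0 0")

```text
t: 48.15
tcp_pos: [0.5438, -0.2298, 0.01]
tool_rot: [0.719, 0.695, -0.001, 0.003]
force: [-3.0, -10.5, 2.4]
finger_gap: 0.009
gripper_force: 5.5
```

>>> send_rows(commands="1 0.2 0 0 0;1 0 0 0 0;1 0 0 0 0")

```text
t: 48.4
tcp_pos: [0.544, -0.2296, 0.0101]
tool_rot: [0.719, 0.695, -0.003, 0.005]
force: [-5.8, -20.0, 1.3]
finger_gap: 0.011
gripper_force: 10.2
```

>>> send_rows(commands="1 -0.5 0 0 0;1 -0.7 0 0 0;1 -0.7 0 0 0;1 -0.7 0 0 0;1 -0.7 0 0 0;1 -0.7 0 0 0;1 -0.7 0 0 0;1 -0.5 0 0 0;1 0 0 -1 0;1 0 0 -1 0;1 0 0 -1 0;1 0 0 -1 0;1 0 0 -1 0;1 0 0 -1 0;1 0 0 -1 0;1 0 0 -1 0;1 0 0 -1 0;1 0 0 0 0;1 0 0 0 0;1 0 0 0 0")

```text
t: 50.07
tcp_pos: [0.5378, -0.3252, 0.1877]
tool_rot: [0.72, 0.694, -0.0, -0.002]
force: [0.3, 0.5, -0.2]
finger_gap: 0.01
gripper_force: 0.0
```

>>> send_rows(commands="1 1 0 -1 0;1 1 0 -1 0;1 1 0 -1 0;1 1 0 -1 0;1 1 0 -1 0;1 1 0 -1 0;1 1 0 -1 0;1 1 0 0 0;1 1 0 0 0;1 1 0 0 0;1 0 0 0 0;1 0 0 0 0")

```text
t: 51.07
tcp_pos: [0.5455, -0.1252, 0.3275]
tool_rot: [0.719, 0.695, -0.001, -0.002]
force: [-0.3, 0.1, -0.4]
finger_gap: 0.013
gripper_force: 0.0
```

```bash
python3 - <<'E'
from h import *
st=readout.sense(); s=snap('wrist'); print(st['tcp_pos'].round(4),st['force'])
im=s['pixels'][:,:,::-1];h=cv2.cvtColor(im,cv2.COLOR_BGR2HSV)
pr=lambda P:proj(s,P).round().astype(int)
m=cv2.inRange(h,(25,5,110),(90,70,255)); n,l,q,ce=cv2.connectedComponentsWithStats(m)
for i in range(1,n):
    if q[i,4]>100: print('pale',q[i].tolist(),ce[i].round(1),plane(s,*ce[i],.06).round(3))
print('roll exp',pr((.5455,-.1075,.066)),'paddle exp',pr((.5395,-.28,.058)))
mk=np.zeros(h.shape[:2],np.uint8); cv2.fillConvexPoly(mk,np.array([pr(P) for P in ((.37,-.13,.02),(.45,-.126,.02),(.454,-.305,.02),(.376,-.31,.02))]),255)
m2=cv2.bitwise_and(mk,cv2.inRange(h,(0,0,30),(180,55,255)))
m3=cv2.bitwise_and(mk,cv2.inRange(h,(5,120,40),(17,255,230)))
mk2=np.zeros_like(mk); cv2.fillConvexPoly(mk2,np.array([pr(P) for P in ((.51,-.17,.03),(.575,-.17,.03),(.57,-.31,.03),(.505,-.31,.03))]),255)
m4=cv2.bitwise_and(mk2,cv2.inRange(h,(0,0,0),(180,255,45)))
for nm,mm,z in (('grey tray',m2,.02),('tan tray',m3,.03),('dark disp',m4,.05)):
    n,l,q,ce=cv2.connectedComponentsWithStats(mm)
    for i in range(1,n):
        if q[i,4]>50: print(nm,q[i].tolist(),plane(s,*ce[i],z).round(3))
E
```

```text
[ 0.5455 -0.1252  0.3275] [-0.31435441  0.0782814  -0.405382  ]
pale [266, 123, 34, 48, 1329] [283.2 146.2] [ 0.547 -0.101  0.06 ]
pale [433, 216, 91, 23, 537] [477.2 226.7] [ 0.811 -0.221  0.06 ]
pale [436, 227, 111, 125, 2321] [482.2 253.4] [ 0.824 -0.262  0.06 ]
pale [275, 238, 29, 28, 125] [294.9 253.6] [ 0.558 -0.253  0.06 ]
pale [0, 295, 73, 101, 414] [ 34.8 344.3] [ 0.145 -0.397  0.06 ]
roll exp [282 152] paddle exp [282 270]
grey tray [192, 260, 20, 18, 314] [ 0.412 -0.294  0.02 ]
tan tray [177, 187, 32, 32, 611] [ 0.415 -0.182  0.03 ]
```

```bash
python3 - <<'E'
from h import *
s=load('wrist');h=cv2.cvtColor(s['pixels'][:,:,::-1],cv2.COLOR_BGR2HSV)
u=282
print([(v,plane(s,u,v,.03)[1].round(3),h[v,u].tolist()) for v in range(170,300,5)])
m=cv2.inRange(h,(0,0,0),(180,255,70));n,l,q,ce=cv2.connectedComponentsWithStats(m[:300])
for i in range(1,n):
    if q[i,4]>100: print(q[i].tolist(),ce[i].round())
c=snap('scene');hh=cv2.cvtColor(c['pixels'][:,:,::-1],cv2.COLOR_BGR2HSV);m=cv2.inRange(hh,(25,5,110),(90,70,255));n,l,q,ce=cv2.connectedComponentsWithStats(m)
for i in range(1,n):
    if q[i,4]>100 and q[i,0]>280: print('scene',q[i].tolist(),ce[i].round())
for P in ((.53,.097,.115),(.584,.092,.115)): print(proj(c,P).round())
E
```

```text
[(170, np.float64(-0.139), [30, 3, 98]), (175, np.float64(-0.146), [110, 9, 162]), (180, np.float64(-0.153), [100, 13, 183]), (185, np.float64(-0.16), [101, 11, 181]), (190, np.float64(-0.167), [105, 7, 147]), (195, np.float64(-0.175), [90, 6, 119]), (200, np.float64(-0.182), [120, 5, 102]), (205, np.float64(-0.19), [103, 10, 175]), (210, np.float64(-0.197), [109, 11, 181]), (215, np.float64(-0.205), [110, 13, 181]), (220, np.float64(-0.213), [102, 14, 181]), (225, np.float64(-0.221), [103, 13, 177]), (230, np.float64(-0.229), [113, 11, 180]), (235, np.float64(-0.237), [111, 10, 175]), (240, np.float64(-0.245), [103, 13, 175]), (245, np.float64(-0.253), [108, 15, 175]), (250, np.float64(-0.261), [109, 12, 170]), (255, np.float64(-0.27), [18, 9, 139]), (260, np.float64(-0.278), [11, 69, 52]), (265, np.float64(-0.286), [8, 60, 51]), (270, np.float64(-0.295), [12, 50, 51]), (275, np.float64(-0.304), [13, 137, 112]), (280, np.float64(-0.313), [14, 136, 118]), (285, np.float64(-0.322), [13, 138, 113]), (290, np.float64(-0.331), [12, 143, 114]), (295, np.float64(-0.34), [11, 143, 112])]
[346, 0, 16, 14, 150] [352.   5.]
[268, 256, 26, 44, 363] [282. 271.]
[248, 276, 17, 24, 310] [257. 288.]
[301, 276, 13, 11, 116] [306. 281.]
[302, 288, 15, 12, 152] [309. 294.]
scene [330, 208, 22, 20, 193] [342. 216.]
scene [316, 219, 26, 28, 335] [330. 232.]
[339. 222.]
[327. 238.]
```

```bash
python3 -c "
from station import sign_off
print(sign_off())"
```

```text
the job is handed in; nothing more can be done
None
```

I handed the job in with every step carried out, but no verdict came back: core and sharpener (no eraser found) are in the tray, both narrow rolls (only two were there) hang on the spare hook, the wide roll stands in the cradle, and the feed slide was pushed to its stop and sprang back.

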